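# Wind down the bonding press on a phone

### The job

A phone with a freshly glued screen lies in the blue bonding press. Fit the loose crank onto the square end of the press's screw, feeling lightly for the angle at which it drops fully home, and wind it clockwise, full circles, until the platen has landed on its stop collars and holds the phone. Stop there without wrenching the screw or leaning on it, let go with the crank still on the square, and disturb neither the phone nor the things standing round.

Things in the scene. Friction and masses are not known exactly. Their poses are not given: they have to be found in the camera images.
- crank: Loose dark steel crank, about 0.29 kg, lying flat on the table, grip upward. Origin: hub axis, in the underside; z up, x along the arm to the grip. Hub 28 x 28 mm, flats square to x and y, 41 mm high. In the hub's underside a square socket, parallel to the hub, 15.4 mm wide, 16 mm deep, mouth chamfered 1 mm. Arm 18 mm wide, 9 mm thick at the bottom.
- crank_grip (a point): Middle of the crank's black grip: an upright cylinder 20 mm across, 48 mm tall, from 12 to 60 mm above the crank's underside; its axis is 60 mm from the hub's. This point is 36 mm above the underside. The grip spins freely on its pin, so a gripper can hold it and keep its own heading while the crank goes round.
- square_end (a point): On the screw's axis at the top of its upright square end: 14 mm wide, 13 mm long, top 2 mm tapered. Its axes are the press's, NOT the square's: the square's heading is not given and differs every time; it repeats every 90 degrees and the socket passes within about 5 degrees of it. Turned clockwise from above, the screw sinks with platen and square end, 8 mm a turn.
- shoulder (a point): On the screw's axis, 13 mm below the top of the square end: upper face of the round shoulder, 36 mm across, on which the crank's underside rests when fully home. The screw turns stiffly (0.14 N m, 2.3 N at the grip) and stays where left, so a crank turned on the square under 5 N does not carry it round. Keep any lean on it under 20 N and the pull at the grip under 10 N.
- platen: Aluminium plate 88 x 176 x 14 mm of the press, with a sprung orange pad beneath. Origin: screw axis, in the plate's underside. It starts 53 to 60 mm above the press's underside and lands on two stop collars at 38 mm after 1.8 to 2.8 turns: there the screw goes hard, and the pad's springs alone hold the phone with some 10 N. Landed means less than 0.6 mm short.
- press: Blue bench press fixed to the table: base 130 x 262 mm, two 16 mm columns at y = +-105 mm, crossbeam 46 x 252 mm with its top at 138 mm, nuts on the columns up to 149 mm. Origin: centre of its underside, on the screw's axis; y runs from column to column, z up. A fitted crank swings freely above the crossbeam.
- phone: Black phone, 148 x 72 x 8 mm, lying screen up on the press's bed under the platen, its length along the press's y. Origin: centre of its underside. It must stay where it lies.
- uv_glue: Green needle bottle, 22 mm across, 83 mm high, standing on the table; a bystander. Origin: centre of its underside.
- alcohol_pump: White pump bottle with a blue dish top, 51 mm across, 126 mm high; a bystander. Origin: centre of its underside.
- stripe_box: White parts box with an orange stripe, 62 x 85 x 55 mm; a bystander. Origin: centre of its underside.
- screw_dish: Small steel dish with screws, 68 mm across, 12 mm high; a bystander. Origin: centre of its underside.

How it is judged (in metres and radians):
On the way, in this order (a step that is already met when the one before it is completed fails the run):
1. the crank sits fully down on the square end (z of crank in the frame of square_end below -0.0105 m and horizontal distance between crank and square_end below 0.004 m and angle between crank's own z axis and vertical below 0.12 rad), for 0.2 s.
2. the platen is wound down onto its stop collars and presses on the phone (all of step 1 and z of platen in the frame of press below 0.0386 m and contact force between phone and platen above 4 N), for 0.2 s.
At the end, for the whole second after the job is handed in: The platen is on its stop collars (less than 0.6 mm short) with its pad pressing on the phone (over 4 N), the phone is within 6 mm of where it lay, and the crank rests on the square end: underside at least 10.5 mm below the square's top, within 4 mm of its axis, tilted less than 0.12 rad, at rest (all of step 2 and distance of phone from where it was at the start of the episode below 0.006 m and linear speed of crank below 0.02 m/s); the robot touches nothing.
It fails at once if the crank was leant on the screw before it was home: more than 60 N of contact in all, as from a push of over 25 N (contact force between crank and press above 60 N and z of crank in the frame of square_end above -0.0105 m).
It fails at once if the screw was wrenched: more than 120 N of contact between crank and screw in all, as from a pull of over 10 N at the grip (contact force between crank and press above 120 N).
It fails at once if the phone was shoved by more than 8 mm (distance of phone from where it was at the start of the episode above 0.008 m).
It fails at once if a bystander was pushed by more than 20 mm or knocked over (distance of any of uv_glue, alcohol_pump, stripe_box, screw_dish from where it was at the start of the episode above 0.02 m or angle between any of uv_glue, alcohol_pump, stripe_box, screw_dish's own z axis and vertical above 0.5 rad).
It also fails if it takes over 72 s, if anything falls off the work surface, if the arm or the gripper's body presses on something with over 40 N, if the wrist force passes 120 N, or if a joint passes its speed limit or range.

### The arm

A 6-joint arm with a two-finger parallel gripper is mounted at the origin on a cart in front of the work surface, level with it; the furniture and walls round the work are solid. World frame = base frame: x ahead of the robot, y to its left, z up, the work surface at z = 0. Lengths are in mm, angles in rad, forces in N, time in s.
With the tool pointing down it reaches from about 325 to 775 mm from the base axis. Payload 9.3 kg.
Tool frame: the origin (TCP) lies midway between the tips of the shut fingers; the grasp point (between the pads) lies 19 mm behind it; z points along the fingers, y is the line along which they close (so a half turn about z gives the same grasp; the last joint's range is limited). The gripper opens to 85 mm and grips with 20 to 120 N. Pads are 22 mm wide; open, the fingers measure 114 mm over their backs; the gripper's body (76 mm by 85 mm) begins 54 mm behind the grasp point. The pads swing forward as they close: fully open they stand 13 mm farther back than shut.
Start: joints at [1.066, 0.259, 0.021, 1.334, 0, 1.418], TCP at [189.524, 516.311, 231.279] pointing down, gripper open.
Joint ranges: [-3.04, 3.04], [-0.91, 1.82], [-1.04, 1.36], [-1.92, 1.95], [-1.52, 1.45], [-3.14, 3.14]. Speed limits (rad/s): [2.22, 2.22, 2.79, 3.14, 3.14, 3.14].

### API

Orientations are given as a 3x3 rotation matrix whose columns are the frame's x, y, z axes.
In Python, from cell import bot gives the robot as it stands.
- The arm moves only by the tool apply_moves, never from a script. Its argument "motion" is a list of rows, each an object of numbers: "x", "y", "z": the shift along the tool's x, y, z in units of 50 mm (1.0 is 50 mm); "roll": the turn about the tool's z in units of 6 degrees (1.0 is 6 degrees). A call has 1 to 10 rows; each row shifts and turns the commanded pose from where the row before left it, along the tool's axes as they then stand; what a row does not reach is not made up. A row lasts 1/8 s, in which the tool goes at most 62.5 mm and 10.7 degrees, less where a joint would pass 70% of its speed; a pose out of reach is approached as far as the arm can. A call is refused whole if a number of a shift passes 1 or a number of a turn 1, either way. A call with a gripper value outside its range is refused whole. "grip" is the opening, from 0 (shut) to 1 (fully open), set as the call begins (left out, the last holds). The fingers move at their own pace and stop on an object; "force" is the grip in N (left out, the last holds). Time passes only in rows, so rows that do not move let the fingers close. It gives the time, the measured TCP pose, the force, the opening and the grip force at its end, in the units of the state.
- bot.sense(): the state, without advancing time (a new reading comes with each control period).
- bot.read_camera(name): name is "side" or "top" or "wrist"; returns a dict with "image" (400x640x3 uint8, red, green, blue), "K" (3x3 intrinsics, pixels), "view" (4x4, takes a point from world to camera coordinates); the wrist camera has in their place "tool_from_camera" (4x4, takes a point from camera to tool coordinates, whose origin is the TCP and whose axes are the flange's). Camera axes: x right, y up, looking along -z (the intrinsics and any distortion apply to the point x, -y, -z); pixel columns grow to the right and rows downward; lengths in mm; the calibration is good to about 2 mm. A picture is of the moment at which its call begins: read the wrist's pose just before it. There is no depth.
- bot.finish_job(): hands the job in; it is judged then, once.
The state is a dict: "clock": time; "joints": joint angles; "qd": joint speeds; "joint_efforts": joint torques, N m; "ee_pos": TCP position; "ee_rot": TCP orientation; "contact_force": force on the tool from outside, world axes, zero at the start; "moment": the same for the moment, N m; "opening": finger opening in mm; "finger_force": force on a finger pad.
Only numpy, scipy, OpenCV 4.12 (cv2) and the standard library are available. Lean on these libraries where they do the work, as an engineer would, in place of code of your own. Each camera call takes 0.05 s, during which the arm holds its last target. There are 200 camera calls.

## Working session

There is one attempt and no reset: what is moved stays moved. The work goes in short steps, Python scripts to look and compute and a tool call to move; the robot and the scene stay as the last step left them, time stands still between calls to the robot, and variables do not carry over. Pictures are saved under pics/ and viewed, at most 10 in all, crops included, and the job is handed in when it is done.

Besides the shell and the picture viewer there is one more tool, called after "Call:" in YAML: its name, and indented under it one key for each argument. apply_moves: Moves the arm, as the interface text tells. Its arguments: {"type":"object","properties":{"motion":{"type":"array","items":{"type":"object","properties":{"x":{"type":"number"},"y":{"type":"number"},"z":{"type":"number"},"roll":{"type":"number"}}}},"grip":{"type":"number"},"force":{"type":"number"}},"required":["motion"]}

```bash
ls; mkdir -p pics
python3 - <<'E'
from cell import bot
import cv2, numpy as np
s=bot.sense(); print({k:np.round(v,3).tolist() for k,v in s.items()})
for n in("top","side"):
    c=bot.read_camera(n); cv2.imwrite(f"pics/{n}0.png",c["image"][:,:,::-1]); print(n,c["K"].tolist(),np.round(c["view"],4).tolist(),c.keys())
E
```

```text
pics
{'clock': 0.0, 'joints': [1.066, 0.259, 0.021, 1.334, 0.0, 1.418], 'qd': [0.001, -0.001, 0.002, -0.0, -0.001, -0.0], 'joint_efforts': [-0.001, -55.564, 34.453, 0.014, -0.0, -0.0], 'ee_pos': [189.383, 516.077, 230.681], 'ee_rot': [[-0.939, 0.345, -0.001], [0.345, 0.939, -0.001], [0.0, -0.001, -1.0]], 'contact_force': [-0.195, -0.538, -0.276], 'moment': [-0.023, 0.023, -0.039], 'finger_force': 0.0, 'opening': 85.526}
top [[468.98708215852946, 0.0, 318.1187127626554], [0.0, 468.98708215852946, 189.91518994114557], [0.0, 0.0, 1.0]] [[-0.0086, -0.9999, -0.0071, 117.3102], [0.9857, -0.0096, 0.1684, -576.1797], [-0.1684, -0.0055, 0.9857, -1418.5993], [0.0, 0.0, 0.0, 1.0]] dict_keys(['image', 'K', 'view'])
side [[411.6501664714098, 0.0, 324.04452078383554], [0.0, 411.6501664714098, 201.6639952532756], [0.0, 0.0, 1.0]] [[0.849, -0.5282, -0.0149, -412.7694], [0.3113, 0.4771, 0.8218, -349.1631], [-0.427, -0.7024, 0.5695, -788.2656], [0.0, 0.0, 0.0, 1.0]] dict_keys(['image', 'K', 'view'])
```

View pics/top0.png

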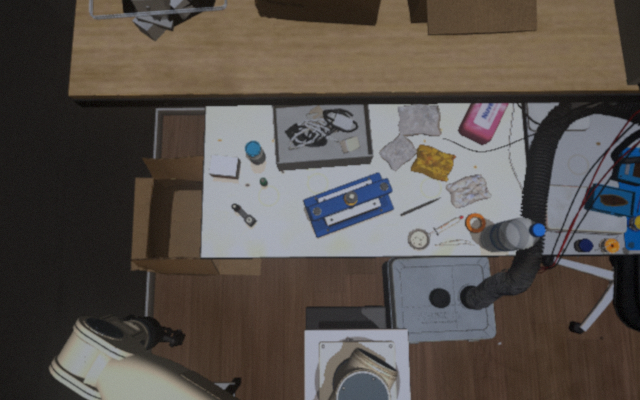

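View pics/side0.png

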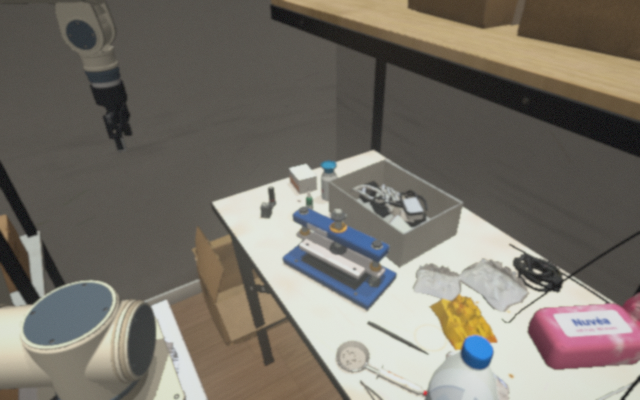

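The top view shows the crank at about (243,213) px, the press at (350,203), the glue at (263,182), the pump at (254,150), the box at (224,167) and the dish at (418,238). The side view shows the crank at about (268,203) and the press screw at (338,220).

```bash
cat > h.py <<'E'
import numpy as np, cv2
from cell import bot
def ray(K,view,uv):
    d=np.linalg.inv(K)@np.array([uv[0],uv[1],1.]); d=np.array([d[0],-d[1],-d[2]])
    R=view[:3,:3]; return -R.T@view[:3,3], R.T@d
def onplane(c,uv,z):
    o,d=ray(np.array(c["K"]),np.array(c["view"]),uv); return o+d*(z-o[2])/d[2]
def proj(c,p):
    q=np.array(c["view"])@np.append(p,1); q=np.array(c["K"])@np.array([q[0],-q[1],-q[2]]); return q[:2]/q[2]
def wristview(c,s):
    T=np.eye(4);T[:3,:3]=s["ee_rot"];T[:3,3]=s["ee_pos"]
    return dict(K=c["K"],view=np.linalg.inv(T@np.array(c["tool_from_camera"])),image=c["image"])
E
python3 - <<'E'
from h import *
t=bot.read_camera("top"); s=bot.read_camera("side")
for n,uv,z in [("crank hub",(250,219),41),("grip",(238,208),60),("screw",(351,199),150),("glue",(263,182),83),("pump",(254,147),126),("box",(224,167),55),("dish",(418,238),12),("greybox",(372,163),60)]:
    p=onplane(t,uv,z); print(n,p.round(0),proj(s,p).round(0))
a=cv2.resize(t["image"][140:245,200:400],None,fx=4,fy=4,interpolation=cv2.INTER_CUBIC)
cv2.imwrite("pics/crop1.png",a[:,:,::-1])
E
```

```text
crank hub [489. 325.  41.] [266. 204.]
grip [521. 360.  60.] [270. 190.]
screw [532.  16. 150.] [336. 225.]
glue [598. 281.  83.] [305. 188.]
pump [697. 304. 126.] [330. 163.]
box [652. 408.  55.] [301. 173.]
dish [ 427. -201.   12.] [352. 353.]
greybox [659. -58.  60.] [397. 252.]
```

View pics/crop1.png

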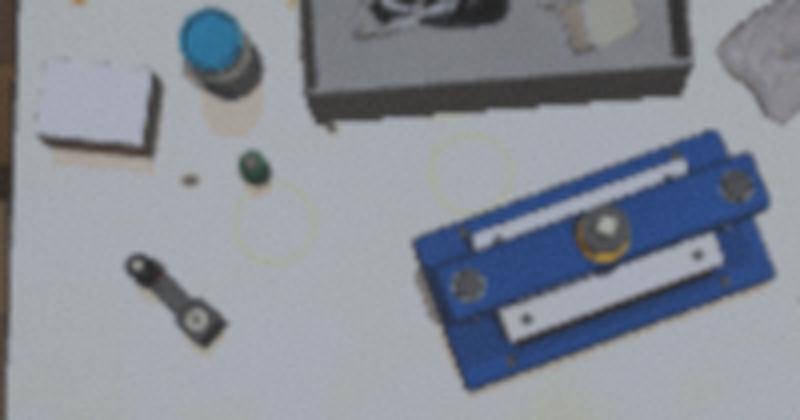

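The crop shows the crank grip top at full-image (236.2,206.5), the hub at (250,220.8), the square end as a diamond at (352,196.3), and the nuts at (384.2,186.5) and (317,211.2).

Run:
```python
from h import *
t=bot.read_camera("top"); s=bot.read_camera("side")
h=onplane(t,(249.8,220.3),41); g=onplane(t,(236.1,206.3),60); print("hub",h,"grip",g,np.linalg.norm((g-h)[:2]),np.degrees(np.arctan2(*(g-h)[1::-1])))
a=onplane(t,(384.2,186.5),149); b=onplane(t,(317,211.2),149); print("nuts",a,b,np.linalg.norm(a-b),(a+b)/2,np.degrees(np.arctan2(*(b-a)[1::-1])))
for z in (155,165,175): 
  p=onplane(t,(352,196.3),z);print(z,p,proj(s,p))
def tri(u,v):
    o1,d1=ray(np.array(t["K"]),t["view"],u);o2,d2=ray(np.array(s["K"]),s["view"],v)
    x=np.linalg.lstsq(np.stack([d1,-d2],1),o2-o1,rcond=None)[0];return o1+d1*x[0],o2+d2*x[1]
print("shelf corner",tri((70,97),(272,12)))
print("lampbox hi",tri((541,230),(477,350)))
w=bot.read_camera("wrist");print(np.array(w["K"]).tolist(),np.round(w["tool_from_camera"],3).tolist())
```

```text
hub [484.66026513 325.80931892  41.        ] grip [526.47934771 366.01144307  60.        ] 58.009020446721664 43.870622634745985
nuts [568.40643594 -81.22996623 149.        ] [497.78097213 115.23749308 149.        ] 208.7760012711374 [533.09370404  17.00376343 149.        ] 109.772326396534
155 [539.46908687  13.58019446 155.        ] [339.69568899 222.40102923]
165 [537.90721525  14.253746   165.        ] [338.98730257 218.98222012]
175 [536.34534363  14.92729754 175.        ] [338.26992651 215.52002533]
shelf corner (array([722.14605425, 671.13583526, 485.96187803]), array([720.49706666, 671.86377939, 485.73049517]))
lampbox hi (array([ 424.21712369, -447.49719505,  316.02878005]), array([ 422.39366743, -446.11786756,  315.23871013]))
[[292.96828900255633, 0.0, 319.8505225468753], [0.0, 292.96828900255633, 200.06186411065787], [0.0, 0.0, 1.0]] [[-0.001, 0.952, 0.305, 78.197], [1.0, 0.001, -0.0, -0.125], [-0.0, 0.305, -0.952, -143.158], [0.0, 0.0, 0.0, 1.0]]
```

Call:
apply_moves:
  motion:
    - {"x": -0.98, "y": -0.22}
    - {"x": -0.98, "y": -0.22}
    - {"x": -0.98, "y": -0.22}
    - {"x": -0.98, "y": -0.22}
    - {"x": -0.98, "y": -0.22}
    - {"x": -0.98, "y": -0.22}
    - {"x": -0.98, "y": -0.22}
    - {"x": 0, "y": 0}
    - {"x": 0, "y": 0}

```text
$.motion[0]: bad value
```

Call:
apply_moves:
  motion:
    - {"roll": -1}
    - {"roll": -1}
    - {"roll": -1}
    - {"roll": -1}
    - {"roll": -1}
    - {"roll": -1}
    - {"roll": -1}
    - {"roll": -1}
    - {"roll": -1}
    - {"roll": -1}

```text
$.motion[0]: bad value
```

Call:
apply_moves:
  motion:
    - {"roll": -0.7, "z": 0.8}
    - {"z": 0.8}
    - {"z": 0}
    - {"z": 0}

```text
$.motion[0]: bad value
```

Run:
```python
from h import *
s=bot.sense(); w=wristview(bot.read_camera("wrist"),s); print(np.round(s["ee_pos"],1),np.round(s["ee_rot"],3).tolist(),np.round(s["joints"],2),s["clock"],np.round(s["contact_force"],1))
cv2.imwrite("pics/w1.png",w["image"][:,:,::-1])
for p in ([484.7,325.8,41],[526.5,366,60]): print(proj(w,p))
```

```text
[189.5 516.3 231.1] [[-0.939, 0.345, -0.0], [0.345, 0.939, -0.0], [0.0, -0.0, -1.0]] [ 1.07  0.26  0.02  1.33 -0.    1.42] 0.35 [ 0.5 -0.3  0.5]
[269.39939446 396.81687177]
[303.29547043 421.64721222]
```

View pics/w1.png

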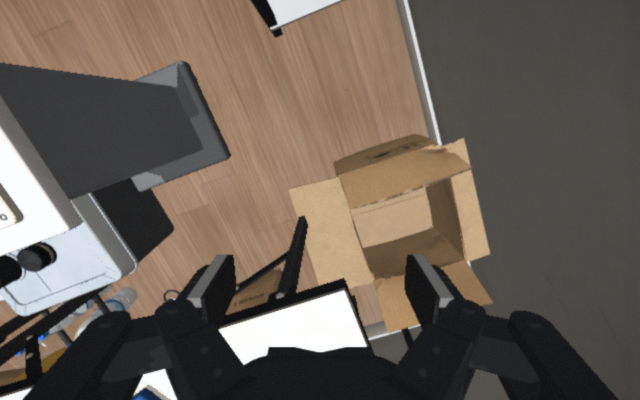

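The arm had not moved: the picture shows the floor and the fingers near (225,290) and (420,290). The rows need all four keys.

Call:
apply_moves:
  motion:
    - {"x": -0.98, "y": -0.22, "z": 0, "roll": 0}
    - {"x": -0.98, "y": -0.22, "z": 0, "roll": 0}
    - {"x": -0.98, "y": -0.22, "z": 0, "roll": 0}
    - {"x": -0.98, "y": -0.22, "z": 0, "roll": 0}
    - {"x": -0.98, "y": -0.22, "z": 0, "roll": 0}
    - {"x": -0.98, "y": -0.22, "z": 0, "roll": 0}
    - {"x": -0.98, "y": -0.22, "z": 0, "roll": 0}
    - {"x": 0, "y": 0, "z": 0, "roll": 0}

```text
clock: 1.4
ee_pos: [487.5, 323.8, 230.5]
ee_rot: [[-0.937, 0.348, -0.0], [0.348, 0.937, -0.001], [0.0, -0.001, -1.0]]
contact_force: [-0.5, 0.0, 0.0]
opening: 85.2
finger_force: 0.0
```

Call:
apply_moves:
  motion:
    - {"x": 0, "y": 0, "z": 0.2, "roll": -1}
    - {"x": 0, "y": 0, "z": 0.2, "roll": -1}
    - {"x": 0, "y": 0, "z": 0.2, "roll": -1}
    - {"x": 0, "y": 0, "z": 0.2, "roll": -1}
    - {"x": 0, "y": 0, "z": 0.2, "roll": -1}
    - {"x": 0, "y": 0, "z": 0.2, "roll": -1}
    - {"x": 0, "y": 0, "z": 0.2, "roll": -1}
    - {"x": 0, "y": 0, "z": 0.2, "roll": -1}
    - {"x": 0, "y": 0, "z": 0, "roll": -1}
    - {"x": 0, "y": 0, "z": 0, "roll": -1}

```text
clock: 2.65
ee_pos: [484.1, 326.4, 151.3]
ee_rot: [[-0.765, -0.644, -0.0], [-0.644, 0.765, 0.0], [0.0, 0.0, -1.0]]
contact_force: [0.3, -0.2, 0.4]
opening: 85.0
finger_force: 0.0
```

Call:
apply_moves:
  motion:
    - {"x": 0, "y": 0, "z": 0, "roll": -0.7}
    - {"x": 0, "y": 0, "z": 0, "roll": 0}
    - {"x": 0, "y": 0, "z": 0, "roll": 0}

```text
clock: 3.02
ee_pos: [484.6, 326.1, 151.4]
ee_rot: [[-0.72, -0.694, -0.0], [-0.694, 0.72, 0.0], [-0.0, 0.0, -1.0]]
contact_force: [-0.3, 0.5, -0.5]
opening: 85.1
finger_force: 0.0
```

Run:
```python
from h import *
s=bot.sense(); w=wristview(bot.read_camera("wrist"),s); print(np.round(s["ee_pos"],1),np.round(s["ee_rot"],3).tolist(),np.round(s["joints"],2),s["clock"],np.round(s["contact_force"],1))
cv2.imwrite("pics/w2.png",w["image"][:,:,::-1])
for p in ([484.7,325.8,41],[526.5,366,60]): print(proj(w,p))
```

```text
[484.6 326.1 151.4] [[-0.72, -0.694, -0.0], [-0.694, 0.72, 0.0], [-0.0, 0.0, -1.0]] [ 0.45  0.35 -0.05  1.17  0.   -0.32] 3.025 [-0.3  0.5 -0.5]
[319.44967994 196.71791943]
[319.39654974 264.20255641]
```

View pics/w2.png

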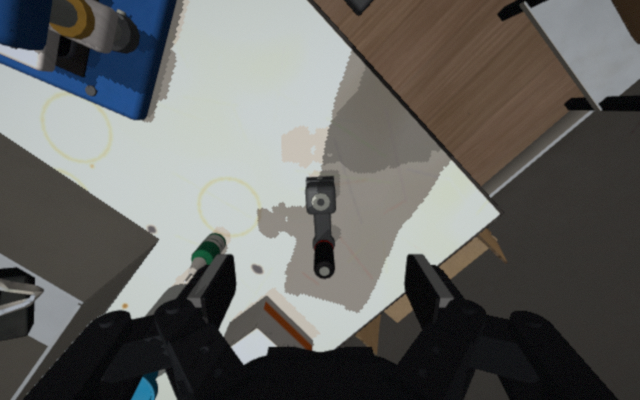

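The wrist view shows the crank upright in the image: hub top ring at (320.5,202), grip top at (323.5,271), glue at (210,245) clear of the left finger.

Run:
```python
from h import *
s=bot.sense(); w=wristview(bot.read_camera("wrist"),s); R=np.array(s["ee_rot"])
h=onplane(w,(320.5,201.7),41);g=onplane(w,(323.6,271),60)
print(h,g,np.linalg.norm((g-h)[:2]),np.degrees(np.arctan2(*(g-h)[1::-1])))
print("tool shift",R.T@(h-s["ee_pos"]),R.T@(g-s["ee_pos"]))
a=cv2.resize(w["image"][165:290,270:370],None,fx=6,fy=4.8,interpolation=cv2.INTER_CUBIC);cv2.imwrite("pics/w2c.png",a[:,:,::-1])
gr=cv2.cvtColor(w["image"],cv2.COLOR_RGB2GRAY)
for v in (184,190,196,202,208,213,220,230,240,250,260,268,274): print(v,gr[v,298:345].tolist())
```

```text
[487.54259921 329.6984322   41.        ] [528.95960552 373.53141108  60.        ] 60.30504497267278 46.62331981828613
tool shift [ -4.56142279   0.64610214 110.33062405] [-64.80298234   3.42157547  91.33194778]
184 [206, 206, 208, 207, 206, 207, 204, 182, 119, 50, 30, 32, 34, 33, 33, 32, 31, 33, 33, 28, 27, 28, 28, 29, 27, 28, 29, 28, 31, 28, 28, 29, 31, 28, 25, 34, 69, 97, 107, 109, 109, 118, 129, 136, 136, 136, 136]
190 [206, 206, 206, 206, 206, 205, 188, 128, 72, 75, 81, 84, 88, 89, 90, 89, 90, 90, 88, 81, 64, 57, 55, 57, 55, 55, 59, 57, 58, 56, 58, 57, 58, 56, 53, 47, 46, 70, 100, 110, 112, 120, 133, 137, 138, 136, 138]
196 [206, 206, 206, 207, 206, 206, 199, 140, 80, 77, 85, 92, 96, 96, 98, 116, 150, 159, 140, 124, 123, 123, 123, 121, 122, 119, 121, 121, 113, 93, 70, 57, 57, 57, 53, 47, 47, 60, 96, 120, 131, 137, 137, 137, 136, 137, 138]
202 [205, 206, 206, 206, 206, 206, 201, 157, 95, 75, 80, 87, 93, 109, 142, 138, 123, 121, 112, 83, 60, 56, 57, 60, 58, 61, 85, 109, 117, 118, 116, 98, 71, 58, 53, 49, 47, 57, 114, 134, 137, 137, 137, 137, 136, 137, 138]
208 [136, 135, 134, 137, 
[... 1234 characters left out ...]
37, 137, 138, 136, 137, 138, 137, 137, 137]
260 [136, 138, 138, 137, 137, 138, 138, 138, 137, 136, 137, 138, 137, 137, 135, 114, 68, 22, 9, 8, 10, 8, 5, 11, 11, 9, 10, 5, 9, 10, 9, 13, 3, 8, 9, 24, 76, 122, 135, 137, 136, 139, 138, 137, 137, 136, 136]
268 [136, 136, 139, 137, 137, 138, 136, 138, 138, 137, 135, 137, 137, 136, 132, 93, 39, 15, 20, 18, 19, 32, 61, 87, 103, 107, 109, 110, 109, 97, 68, 36, 21, 20, 18, 14, 36, 108, 136, 136, 137, 136, 137, 137, 138, 138, 137]
274 [137, 136, 137, 136, 135, 134, 132, 133, 133, 136, 136, 137, 136, 137, 135, 137, 133, 94, 49, 21, 19, 27, 50, 80, 100, 107, 108, 108, 100, 89, 62, 29, 17, 21, 54, 95, 126, 134, 137, 136, 136, 137, 137, 136, 137, 136, 136]
```

View pics/w2c.png

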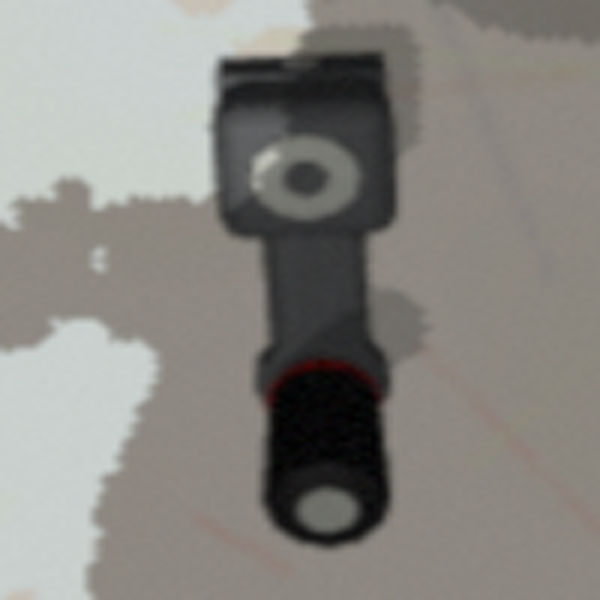

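The crop shows the hub ring at full-image (321,202.1) and the grip end at (324.5,271.3). That puts the two 60 mm apart, as given, at a heading of 46.5°.

Call:
apply_moves:
  motion:
    - {"x": -0.09, "y": 0.016, "z": 0, "roll": -0.44}
    - {"x": 0, "y": 0, "z": 0.7, "roll": 0}
    - {"x": 0, "y": 0, "z": 0.7, "roll": 0}
    - {"x": 0, "y": 0, "z": 0.7, "roll": 0}
    - {"x": 0, "y": 0, "z": 0.6, "roll": 0}
    - {"x": 0, "y": 0, "z": 0.17, "roll": 0}
    - {"x": 0, "y": 0, "z": 0, "roll": 0}

```text
clock: 4.0
ee_pos: [487.7, 329.6, 8.0]
ee_rot: [[-0.686, -0.727, -0.0], [-0.727, 0.686, -0.0], [0.0, 0.0, -1.0]]
contact_force: [0.2, 0.2, 0.7]
opening: 85.3
finger_force: 0.0
```

Call:
apply_moves:
  motion:
    - {"x": 0, "y": 0, "z": 0, "roll": 0}
    - {"x": 0, "y": 0, "z": 0, "roll": 0}
    - {"x": 0, "y": 0, "z": 0, "roll": 0}
    - {"x": 0, "y": 0, "z": 0, "roll": 0}
    - {"x": 0, "y": 0, "z": 0, "roll": 0}
    - {"x": 0, "y": 0, "z": 0, "roll": 0}
    - {"x": 0, "y": 0, "z": 0, "roll": 0}
  grip: 0
  force: 30

```text
clock: 4.88
ee_pos: [487.9, 329.7, 8.5]
ee_rot: [[-0.686, -0.728, 0.001], [-0.728, 0.686, 0.001], [-0.001, -0.0, -1.0]]
contact_force: [-1.4, -0.1, 6.5]
opening: 27.5
finger_force: 30.4
```

Call:
apply_moves:
  motion:
    - {"x": 0, "y": 0, "z": -0.3, "roll": 0}
    - {"x": 0, "y": 0, "z": -0.7, "roll": 0}
    - {"x": 0, "y": 0, "z": -0.9, "roll": 0}
    - {"x": 0, "y": 0, "z": -0.9, "roll": 0}
    - {"x": 0, "y": 0, "z": -0.9, "roll": 0}
    - {"x": 0, "y": 0, "z": -0.7, "roll": 0}
    - {"x": 0, "y": 0, "z": 0, "roll": 0}
    - {"x": 0, "y": 0, "z": 0, "roll": 0}

```text
clock: 5.88
ee_pos: [487.1, 329.3, 226.8]
ee_rot: [[-0.686, -0.728, -0.001], [-0.728, 0.686, -0.001], [0.001, 0.001, -1.0]]
contact_force: [1.1, -0.6, -3.8]
opening: 27.4
finger_force: 30.3
```

Call:
apply_moves:
  motion:
    - {"x": 0.2, "y": -0.38, "z": 0, "roll": 0}
    - {"x": 0.39, "y": -0.77, "z": 0, "roll": 0}
    - {"x": 0.39, "y": -0.77, "z": 0, "roll": 0}
    - {"x": 0.39, "y": -0.77, "z": 0, "roll": 0}
    - {"x": 0.39, "y": -0.77, "z": 0, "roll": 0}
    - {"x": 0.39, "y": -0.77, "z": 0, "roll": 0}
    - {"x": 0.3, "y": -0.55, "z": 0, "roll": 0}
    - {"x": 0.1, "y": -0.2, "z": 0, "roll": 0}
    - {"x": 0, "y": 0, "z": 0, "roll": 0}
    - {"x": 0, "y": 0, "z": 0, "roll": 0}

```text
clock: 7.12
ee_pos: [580.9, 66.6, 227.5]
ee_rot: [[-0.686, -0.728, -0.001], [-0.728, 0.686, 0.0], [0.0, 0.001, -1.0]]
contact_force: [-0.6, -0.3, -2.6]
opening: 27.2
finger_force: 30.4
```

Run:
```python
from h import *
s=bot.sense(); w=wristview(bot.read_camera("wrist"),s); print(np.round(s["ee_pos"],1),np.round(s["ee_rot"],3).tolist(),np.round(s["joints"],2),s["clock"],np.round(s["contact_force"],1),s["opening"])
for p in ([537,14.5,165],): print(proj(w,p))
im=w["image"]; cv2.imwrite("pics/w3raw.png",im[:,:,::-1])
cv2.imwrite("pics/w3.png",cv2.resize(im[0:320,120:520],None,fx=1.85,fy=1.85,interpolation=cv2.INTER_CUBIC)[:,:,::-1])
```

```text
[580.9  66.6 227.5] [[-0.686, -0.728, -0.001], [-0.728, 0.686, 0.0], [0.0, 0.001, -1.0]] [-0.03  0.32  0.1   1.35  0.   -0.84] 7.125 [-0.6 -0.3 -2.6] 27.182492316057527
[314.17442372 121.9682914 ]
```

View pics/w3.png

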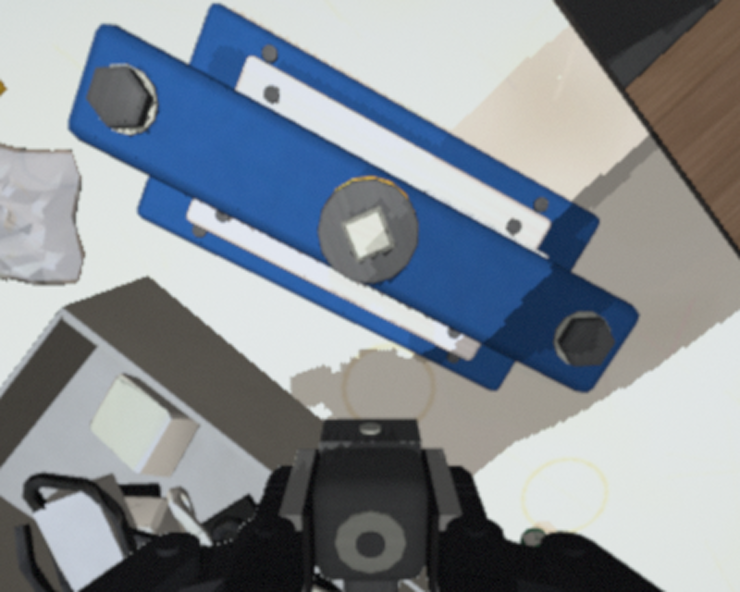

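The wrist view shows the square's bright top at full-image (318.9,126.5) on its shoulder disc (319,124), and the held hub with its flats parallel to the fingers, ring at (320,292.4).

Run:
```python
from h import *
s=bot.sense(); c=bot.read_camera("wrist"); w=wristview(c,s); R=np.array(s["ee_rot"]); im=c["image"].astype(int)
m=((im.min(2)>130)).astype(np.uint8); m[:100]=0;m[150:]=0;m[:,:296]=0;m[:,345:]=0
cs,_=cv2.findContours(m,cv2.RETR_EXTERNAL,cv2.CHAIN_APPROX_NONE)
k=[q for q in cs if cv2.contourArea(q)>60 and cv2.pointPolygonTest(q,(319,126),False)>=0][0]
print(cv2.contourArea(k),cv2.minAreaRect(k))
# shoulder: dark grey not blue
g=((im[:,:,2]-im[:,:,0]<25)).astype(np.uint8); g[:90]=0;g[160:]=0;g[:,:285]=0;g[:,:]*=1;g[:,355:]=0
cs,_=cv2.findContours(cv2.morphologyEx(g,cv2.MORPH_OPEN,np.ones((5,5))),cv2.RETR_EXTERNAL,cv2.CHAIN_APPROX_NONE)
for q in cs:
    if cv2.contourArea(q)>500: print("sh",cv2.contourArea(q),cv2.fitEllipse(q),cv2.boundingRect(q))
for z in (155,160,165,170,175):
    pts=np.array([onplane(w,p,z) for p in cv2.boxPoints(cv2.minAreaRect(k)).tolist()]); ctr=pts.mean(0)
    e=np.diff(np.vstack([pts,pts[:1]]),axis=0)
    print(z,ctr.round(1),"tool",(R.T@(ctr-s["ee_pos"])).round(1),"sides",np.linalg.norm(e,axis=1).round(1),"ang world",(np.degrees(np.arctan2(e[:,1],e[:,0]))%90).round(1))
for zt in (-33,-28,-23):  # held hub top in tool frame
    o,d=ray(np.array(c["K"]),np.linalg.inv(np.array(c["tool_from_camera"])),(320,292.4)); print("hub tool",zt,(o+d*(zt-o[2])/d[2]).round(1))
t=bot.read_camera("top"); sd=bot.read_camera("side")
cv2.imwrite("pics/side3.png",cv2.resize(sd["image"][180:310,260:420],None,fx=4,fy=4,interpolation=cv2.INTER_CUBIC)[:,:,::-1])
```

```text
412.5 ((318.4000244140625, 125.30001068115234), (21.466251373291016, 22.807889938354492), 63.43495178222656)
sh 2729.5 ((316.2269287109375, 126.93389892578125), (52.19856262207031, 68.8621826171875), 30.77407455444336) (285, 95, 61, 65)
155 [537.   18.7 155. ] tool [65.2 -1.  72.7] sides [16.1 14.9 16.4 15.1] ang world [72.3 74.5 72.9 73.3]
160 [536.8  18.5 160. ] tool [65.5 -1.  67.7] sides [15.7 14.6 16.  14.7] ang world [72.3 74.5 72.9 73.3]
165 [536.5  18.3 165. ] tool [65.8 -0.9 62.7] sides [15.3 14.2 15.6 14.4] ang world [72.3 74.5 72.9 73.3]
170 [536.3  18.1 170. ] tool [66.1 -0.9 57.7] sides [15.  13.9 15.2 14. ] ang world [72.3 74.5 72.9 73.3]
175 [536.1  17.9 175. ] tool [66.4 -0.9 52.7] sides [14.6 13.5 14.9 13.7] ang world [72.3 74.5 72.9 73.3]
hub tool -33 [  0.4   0.  -33. ]
hub tool -28 [ -3.1   0.  -28. ]
hub tool -23 [ -6.7   0.  -23. ]
```

View pics/side3.png

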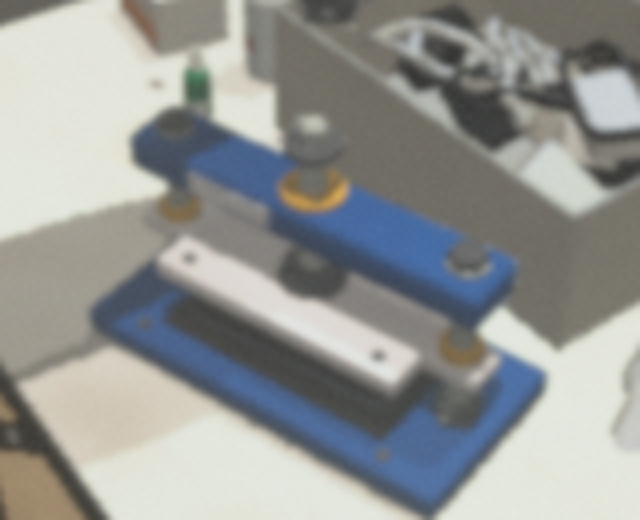

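The side crop shows the square's top at full-image (338,210.5), so it stands at about z = 185–189. At that height the wrist and top rays agree at (535,17). The square's heading is about 73° mod 90; the held hub is at 46.7° and sits at tool x ≈ 0.

Call:
apply_moves:
  motion:
    - {"x": 0.5, "y": 0, "z": 0, "roll": 0}
    - {"x": 0.6, "y": 0, "z": 0, "roll": 0}
    - {"x": 0.242, "y": -0.018, "z": 0, "roll": 0}
    - {"x": 0, "y": 0, "z": 0, "roll": -1}
    - {"x": 0, "y": 0, "z": 0, "roll": -1}
    - {"x": 0, "y": 0, "z": 0, "roll": -1}
    - {"x": 0, "y": 0, "z": 0, "roll": -1}
    - {"x": 0, "y": 0, "z": 0.2, "roll": -0.42}
    - {"x": 0, "y": 0, "z": 0.2, "roll": 0}
    - {"x": 0, "y": 0, "z": 0, "roll": 0}

```text
clock: 8.57
ee_pos: [535.7, 16.8, 207.0]
ee_rot: [[-0.29, -0.957, -0.001], [-0.957, 0.29, 0.0], [0.0, 0.001, -1.0]]
contact_force: [-0.4, -0.3, -2.7]
opening: 27.7
finger_force: 30.3
```

Run:
```python
from h import *
s=bot.sense(); R=np.array(s["ee_rot"]); print(s["ee_pos"],np.degrees(np.arctan2(R[1,1],R[0,1])),s["contact_force"])
sd=bot.read_camera("side")
cv2.imwrite("pics/side4.png",cv2.resize(sd["image"][130:290,260:420],None,fx=3.7,fy=3.7,interpolation=cv2.INTER_CUBIC)[:,:,::-1])
for z in (-8.5,-49): print(proj(sd,np.array(s["ee_pos"])+R@[0,0,-z*-1]))
```

```text
[535.68309663  16.80472368 206.9820309 ] 163.16248764252393 [-0.41221215 -0.34349281 -2.73297642]
[337.64011356 200.42701652]
[337.7387016  184.87201914]
```

View pics/side4.png

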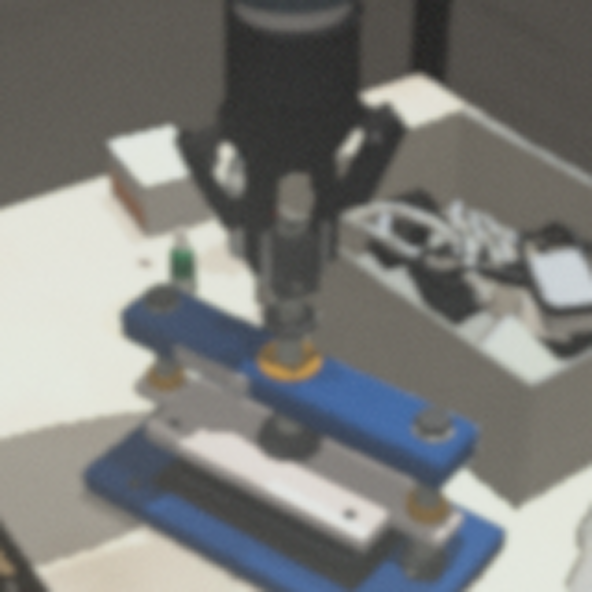

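The hub's underside is at about v = 208, just above the square's top at v = 210.5 and in line with it. I'll lower it in small steps, watching the force.

Call:
apply_moves:
  motion:
    - {"x": 0, "y": 0, "z": 0.03, "roll": 0}
    - {"x": 0, "y": 0, "z": 0.03, "roll": 0}
    - {"x": 0, "y": 0, "z": 0.03, "roll": 0}
    - {"x": 0, "y": 0, "z": 0, "roll": 0}

```text
clock: 9.12
ee_pos: [535.9, 16.5, 203.2]
ee_rot: [[-0.289, -0.957, -0.0], [-0.957, 0.289, 0.0], [-0.0, 0.0, -1.0]]
contact_force: [-0.6, 0.6, -3.0]
opening: 27.5
finger_force: 30.3
```

Call:
apply_moves:
  motion:
    - {"x": 0, "y": 0, "z": 0.03, "roll": 0}
    - {"x": 0, "y": 0, "z": 0.03, "roll": 0}
    - {"x": 0, "y": 0, "z": 0, "roll": 0}

```text
clock: 9.5
ee_pos: [535.9, 16.5, 200.2]
ee_rot: [[-0.289, -0.957, -0.0], [-0.957, 0.289, 0.0], [0.0, 0.0, -1.0]]
contact_force: [-0.0, -0.5, -3.4]
opening: 27.7
finger_force: 30.3
```

Call:
apply_moves:
  motion:
    - {"x": 0, "y": 0, "z": 0.03, "roll": 0}
    - {"x": 0, "y": 0, "z": 0.03, "roll": 0}
    - {"x": 0, "y": 0, "z": 0, "roll": 0}

```text
clock: 9.88
ee_pos: [535.9, 16.5, 197.1]
ee_rot: [[-0.289, -0.957, -0.0], [-0.957, 0.289, 0.0], [0.0, 0.0, -1.0]]
contact_force: [0.2, 0.1, -2.6]
opening: 27.6
finger_force: 30.3
```

Call:
apply_moves:
  motion:
    - {"x": 0, "y": 0, "z": 0.02, "roll": 0}
    - {"x": 0, "y": 0, "z": 0.02, "roll": 0}
    - {"x": 0, "y": 0, "z": 0, "roll": 0}

```text
clock: 10.25
ee_pos: [536.1, 16.5, 195.6]
ee_rot: [[-0.289, -0.957, 0.001], [-0.957, 0.289, -0.0], [-0.0, -0.001, -1.0]]
contact_force: [-0.6, 0.1, 0.9]
opening: 27.8
finger_force: 30.9
```

Call:
apply_moves:
  motion:
    - {"x": 0, "y": 0, "z": 0.02, "roll": 0}
    - {"x": 0, "y": 0, "z": 0.02, "roll": 0}
    - {"x": 0, "y": 0, "z": 0, "roll": 0}

```text
clock: 10.62
ee_pos: [536.3, 16.8, 193.9]
ee_rot: [[-0.289, -0.957, 0.001], [-0.957, 0.289, 0.0], [-0.001, -0.001, -1.0]]
contact_force: [-0.2, 3.2, 5.7]
opening: 27.5
finger_force: 31.4
```

Call:
apply_moves:
  motion:
    - {"x": 0, "y": 0, "z": 0.02, "roll": 0}
    - {"x": 0, "y": 0, "z": 0.02, "roll": 0}
    - {"x": 0, "y": 0, "z": 0, "roll": 0}

```text
clock: 11.0
ee_pos: [536.5, 16.7, 193.3]
ee_rot: [[-0.289, -0.957, 0.003], [-0.957, 0.289, 0.0], [-0.001, -0.003, -1.0]]
contact_force: [-3.5, 1.9, 17.6]
opening: 27.6
finger_force: 32.8
```

Call:
apply_moves:
  motion:
    - {"x": 0, "y": 0, "z": -0.04, "roll": 0}
    - {"x": 0, "y": 0, "z": 0, "roll": 0}
    - {"x": 0, "y": 0, "z": 0, "roll": 0}

```text
clock: 11.38
ee_pos: [536.3, 16.8, 193.9]
ee_rot: [[-0.289, -0.957, 0.001], [-0.957, 0.289, 0.0], [-0.001, -0.001, -1.0]]
contact_force: [-0.9, 2.9, 7.4]
opening: 27.6
finger_force: 31.7
```

Run:
```python
from h import *
f=[];m=[]
for i in range(6):
    s=bot.sense(); f.append(s["contact_force"]);m.append(s["moment"]); c=bot.read_camera("wrist")
R=np.array(s["ee_rot"]);print(s["ee_pos"],np.degrees(np.arctan2(R[1,1],R[0,1])),np.mean(f,0),np.mean(m,0),R.round(4).tolist())
for zt in (-32.5,):
    print(zt)
cv2.imwrite("pics/w5.png",cv2.resize(c["image"][80:400,160:480],None,fx=1.87,fy=1.87,interpolation=cv2.INTER_CUBIC)[:,:,::-1])
```

```text
[536.27844293  16.75732113 193.86495318] 163.21693111551474 [-0.99686628  2.91618178  7.29897392] [ 0.64197316  0.1635006  -0.00782662] [[-0.2887, -0.9574, 0.0012], [-0.9574, 0.2887, 0.0004], [-0.0008, -0.001, -1.0]]
-32.5
```

View pics/w5.png

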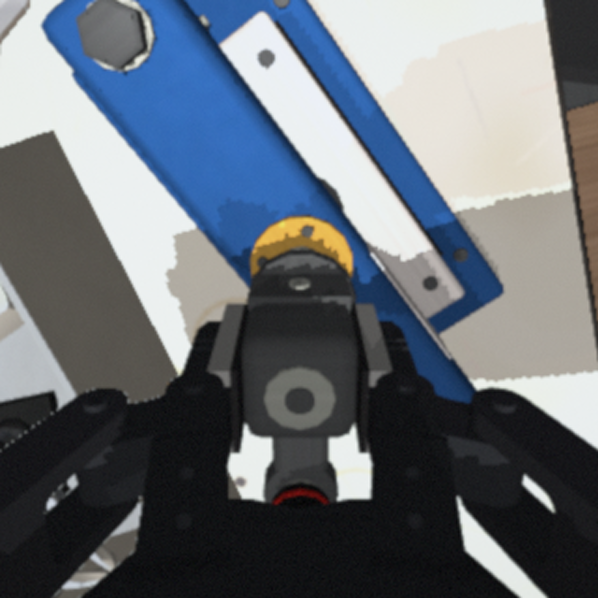

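The picture shows the hub held square between the fingers over the brass ring, its own ring at full-image (320,295), with the yaw still aligned. The side force points to tool −x, +y, so I'll ease the hub that way with a lighter press.

Call:
apply_moves:
  motion:
    - {"x": 0, "y": 0, "z": -0.016, "roll": 0}
    - {"x": -0.008, "y": 0.006, "z": 0, "roll": 0}
    - {"x": -0.006, "y": 0.004, "z": 0, "roll": 0}
    - {"x": 0, "y": 0, "z": 0, "roll": 0}

```text
clock: 12.18
ee_pos: [536.0, 17.0, 194.1]
ee_rot: [[-0.289, -0.957, 0.001], [-0.957, 0.289, -0.001], [0.0, -0.001, -1.0]]
contact_force: [3.6, -1.2, 1.9]
opening: 27.7
finger_force: 30.9
```

Call:
apply_moves:
  motion:
    - {"x": -0.008, "y": 0.006, "z": 0, "roll": 0}
    - {"x": 0, "y": 0, "z": 0, "roll": 0}

```text
clock: 12.42
ee_pos: [535.4, 17.7, 193.9]
ee_rot: [[-0.289, -0.957, -0.001], [-0.957, 0.289, -0.0], [0.0, 0.0, -1.0]]
contact_force: [2.7, -0.7, 1.9]
opening: 27.7
finger_force: 30.9
```

Call:
apply_moves:
  motion:
    - {"x": 0, "y": -0.007, "z": 0, "roll": 0}
    - {"x": 0, "y": 0, "z": 0.008, "roll": 0}
    - {"x": 0, "y": 0, "z": 0, "roll": 0}

```text
clock: 12.8
ee_pos: [535.5, 18.0, 193.2]
ee_rot: [[-0.289, -0.957, -0.001], [-0.957, 0.289, 0.001], [-0.0, 0.001, -1.0]]
contact_force: [1.3, 1.4, -2.1]
opening: 27.9
finger_force: 30.4
```

Call:
apply_moves:
  motion:
    - {"x": 0, "y": 0, "z": 0, "roll": 0.2}
    - {"x": 0, "y": 0, "z": 0, "roll": 0.2}
    - {"x": 0, "y": 0, "z": 0, "roll": 0}

```text
clock: 13.18
ee_pos: [535.5, 17.8, 193.4]
ee_rot: [[-0.329, -0.944, -0.001], [-0.944, 0.329, 0.0], [0.0, 0.001, -1.0]]
contact_force: [-0.1, 1.1, -3.6]
opening: 27.4
finger_force: 30.3
```

Call:
apply_moves:
  motion:
    - {"x": 0, "y": 0, "z": 0, "roll": 0.2}
    - {"x": 0, "y": 0, "z": 0, "roll": 0.2}
    - {"x": 0, "y": 0, "z": 0, "roll": 0}

```text
clock: 13.55
ee_pos: [535.9, 17.7, 193.7]
ee_rot: [[-0.368, -0.93, -0.0], [-0.93, 0.368, -0.0], [0.0, 0.0, -1.0]]
contact_force: [-0.3, 2.1, -4.0]
opening: 27.6
finger_force: 30.3
```

Call:
apply_moves:
  motion:
    - {"x": 0, "y": 0, "z": 0, "roll": -0.4}
    - {"x": 0, "y": 0, "z": 0.02, "roll": -0.2}
    - {"x": 0, "y": 0, "z": 0, "roll": 0}

```text
clock: 13.92
ee_pos: [536.1, 17.7, 192.8]
ee_rot: [[-0.309, -0.951, 0.001], [-0.951, 0.309, 0.0], [-0.0, -0.0, -1.0]]
contact_force: [2.0, 1.4, -2.6]
opening: 27.5
finger_force: 30.4
```

Call:
apply_moves:
  motion:
    - {"x": 0, "y": 0, "z": 0.02, "roll": 0}
    - {"x": 0, "y": 0, "z": 0, "roll": 0}

```text
clock: 14.18
ee_pos: [536.0, 17.8, 191.7]
ee_rot: [[-0.309, -0.951, 0.0], [-0.951, 0.309, 0.0], [-0.0, -0.0, -1.0]]
contact_force: [1.5, 3.0, -2.9]
opening: 27.8
finger_force: 30.4
```

Call:
apply_moves:
  motion:
    - {"x": -0.008, "y": 0, "z": 0.02, "roll": 0}
    - {"x": 0, "y": 0, "z": 0.02, "roll": 0}
    - {"x": 0, "y": 0, "z": 0, "roll": 0}

```text
clock: 14.55
ee_pos: [535.9, 18.0, 189.5]
ee_rot: [[-0.309, -0.951, -0.0], [-0.951, 0.309, -0.0], [0.0, 0.0, -1.0]]
contact_force: [-0.4, 1.0, -3.7]
opening: 27.7
finger_force: 30.3
```

Call:
apply_moves:
  motion:
    - {"x": 0, "y": 0, "z": 0.02, "roll": 0}
    - {"x": 0, "y": 0, "z": 0.02, "roll": 0}
    - {"x": 0, "y": 0, "z": 0, "roll": 0}

```text
clock: 14.92
ee_pos: [535.9, 18.0, 187.5]
ee_rot: [[-0.309, -0.951, -0.0], [-0.951, 0.309, -0.0], [0.0, 0.0, -1.0]]
contact_force: [1.2, 1.4, -4.7]
opening: 27.9
finger_force: 30.3
```

Call:
apply_moves:
  motion:
    - {"x": 0, "y": 0, "z": 0.02, "roll": 0}
    - {"x": 0, "y": 0, "z": 0.02, "roll": 0}
    - {"x": 0, "y": 0, "z": 0, "roll": 0}

```text
clock: 15.3
ee_pos: [535.9, 18.0, 185.6]
ee_rot: [[-0.309, -0.951, -0.0], [-0.951, 0.309, -0.0], [0.0, 0.0, -1.0]]
contact_force: [0.3, 0.5, -3.5]
opening: 27.7
finger_force: 30.3
```

Call:
apply_moves:
  motion:
    - {"x": 0, "y": 0, "z": 0.02, "roll": 0}
    - {"x": 0, "y": 0, "z": 0, "roll": 0}

```text
clock: 15.55
ee_pos: [536.0, 18.1, 184.6]
ee_rot: [[-0.309, -0.951, -0.0], [-0.951, 0.309, 0.0], [0.0, 0.0, -1.0]]
contact_force: [0.4, 0.1, -3.7]
opening: 27.5
finger_force: 30.3
```

Call:
apply_moves:
  motion:
    - {"x": 0, "y": 0, "z": 0.02, "roll": 0}
    - {"x": 0, "y": 0, "z": 0, "roll": 0}

```text
clock: 15.8
ee_pos: [536.0, 18.0, 183.6]
ee_rot: [[-0.309, -0.951, -0.0], [-0.951, 0.309, -0.0], [0.0, 0.0, -1.0]]
contact_force: [0.2, 0.2, -3.2]
opening: 27.7
finger_force: 30.3
```

Call:
apply_moves:
  motion:
    - {"x": 0, "y": 0, "z": 0.02, "roll": 0}
    - {"x": 0, "y": 0, "z": 0, "roll": 0}

```text
clock: 16.05
ee_pos: [536.0, 18.1, 183.5]
ee_rot: [[-0.309, -0.951, 0.001], [-0.951, 0.309, -0.0], [-0.0, -0.001, -1.0]]
contact_force: [-1.5, 1.2, 5.1]
opening: 27.7
finger_force: 31.3
```

Call:
apply_moves:
  motion:
    - {"x": 0, "y": 0, "z": -0.015, "roll": 0}
    - {"x": 0, "y": 0, "z": 0, "roll": 0}

```text
clock: 16.3
ee_pos: [536.0, 18.1, 183.5]
ee_rot: [[-0.309, -0.951, 0.0], [-0.951, 0.309, -0.0], [-0.0, -0.0, -1.0]]
contact_force: [-1.5, 0.1, 2.0]
opening: 27.8
finger_force: 30.9
```

Call:
apply_moves:
  motion:
    - {"x": 0, "y": 0, "z": 0, "roll": 0}
    - {"x": 0, "y": 0, "z": 0, "roll": 0}
    - {"x": 0, "y": 0, "z": 0, "roll": 0}
    - {"x": 0, "y": 0, "z": 0, "roll": 0}
  grip: 0.6

```text
clock: 16.8
ee_pos: [536.0, 18.1, 183.4]
ee_rot: [[-0.309, -0.951, 0.0], [-0.951, 0.309, -0.0], [0.0, -0.0, -1.0]]
contact_force: [-0.7, -0.1, -0.3]
opening: 51.4
finger_force: 0.0
```

Call:
apply_moves:
  motion:
    - {"x": 0, "y": 0, "z": -0.2, "roll": 0}
    - {"x": 0, "y": 0, "z": -0.5, "roll": 0}
    - {"x": 0, "y": 0, "z": -0.6, "roll": 0}
    - {"x": 0, "y": 0, "z": -0.4, "roll": 0}
    - {"x": 0, "y": 0, "z": 0, "roll": 0}
    - {"x": 0, "y": 0, "z": 0, "roll": 0}

```text
clock: 17.55
ee_pos: [535.8, 18.1, 267.8]
ee_rot: [[-0.309, -0.951, -0.001], [-0.951, 0.309, 0.0], [0.0, 0.001, -1.0]]
contact_force: [0.3, 0.5, -0.0]
opening: 51.3
finger_force: 0.0
```

Run:
```python
from h import *
s=bot.sense(); c=bot.read_camera("wrist"); w=wristview(c,s); R=np.array(s["ee_rot"])
print(s["ee_pos"],s["opening"],s["clock"])
im=c["image"]; cv2.imwrite("pics/w6.png",im[:,:,::-1])
g=cv2.cvtColor(im,cv2.COLOR_RGB2GRAY)
ax=np.array([536.,18.05,0]); cx=-R[:,0]
for z in (173.5,175): print(z,"hub",proj(w,ax+[0,0,z+41]).round(1),"grip",proj(w,ax+60*cx+[0,0,z+60]).round(1))
# ring of the hub / end of the grip: light grey blobs
m=((g>85)&(im.max(2).astype(int)-im.min(2)<30)).astype(np.uint8); 
n,l,st,ce=cv2.connectedComponentsWithStats(m)
for i in range(1,n):
    if 30<st[i,4]<900 and 280<ce[i,0]<360: print(st[i],ce[i].round(1))
```

```text
[535.77125582  18.10477436 267.84957483] 51.30451925232232 17.55
173.5 hub [319.4 220.2] grip [319.5 307.5]
175 hub [319.4 221. ] grip [319.5 308.8]
[307  81   6   7  31] [309.4  83.6]
[311 183  18   4  38] [319.1 184.8]
[304 203  33  29 627] [320.3 215. ]
[330 239   8   9  43] [333.2 243.2]
[314 304  13  11 114] [320.1 309.2]
```

Call:
apply_moves:
  motion:
    - {"x": -0.6, "y": 0, "z": 0, "roll": 0}
    - {"x": -0.6, "y": 0, "z": 0, "roll": 0}
    - {"x": 0, "y": 0, "z": 0.4, "roll": 0}
    - {"x": 0, "y": 0, "z": 0.5, "roll": 0}
    - {"x": 0, "y": 0, "z": 0.4, "roll": 0}
    - {"x": 0, "y": 0, "z": 0.23, "roll": 0}
    - {"x": 0, "y": 0, "z": 0, "roll": 0}
    - {"x": 0, "y": 0, "z": 0, "roll": 0}

```text
clock: 18.6
ee_pos: [554.8, 75.1, 192.5]
ee_rot: [[-0.309, -0.951, 0.001], [-0.951, 0.309, 0.0], [-0.0, -0.001, -1.0]]
contact_force: [-0.1, -0.5, 0.2]
opening: 50.9
finger_force: 0.0
```

Call:
apply_moves:
  motion:
    - {"x": 0, "y": 0, "z": 0, "roll": 0}
    - {"x": 0, "y": 0, "z": 0, "roll": 0}
    - {"x": 0, "y": 0, "z": 0, "roll": 0}
    - {"x": 0, "y": 0, "z": 0, "roll": 0}
    - {"x": 0, "y": 0, "z": 0, "roll": 0}
  grip: 0
  force: 20

```text
clock: 19.23
ee_pos: [554.8, 75.3, 192.2]
ee_rot: [[-0.309, -0.951, 0.001], [-0.951, 0.309, 0.0], [-0.0, -0.001, -1.0]]
contact_force: [1.4, 1.6, 2.4]
opening: 19.0
finger_force: 21.5
```

Call:
apply_moves:
  motion:
    - {"x": 0.026, "y": -0.25, "z": 0, "roll": 0}
    - {"x": 0.078, "y": -0.239, "z": 0.005, "roll": 0}
    - {"x": 0.125, "y": -0.217, "z": 0.005, "roll": 0}
    - {"x": 0.168, "y": -0.186, "z": 0.005, "roll": 0}

```text
clock: 19.73
ee_pos: [591.8, 41.6, 191.2]
ee_rot: [[-0.309, -0.951, 0.0], [-0.951, 0.309, -0.0], [0.0, -0.0, -1.0]]
contact_force: [-2.1, 1.0, 5.2]
opening: 19.2
finger_force: 22.0
```

```bash
cat > st.py <<'E'
from h import *
s=bot.sense();R=np.array(s["ee_rot"]);p=np.array(s["ee_pos"])-[536,18.05,0];f=np.array(s["contact_force"])
r=p[:2]/np.linalg.norm(p[:2]);t=np.array([r[1],-r[0]])
print("radius",np.linalg.norm(p[:2]).round(2),"tool angle",np.degrees(np.arctan2(-(R.T@p)[1],-(R.T@p)[0])).round(1),"z",p[2].round(1),"Frad",(f[:2]@r).round(1),"Ftan(cw)",(f[:2]@t).round(1),"Fz",f[2].round(1),s["clock"])
E
python3 st.py
```

```text
radius 60.56 tool angle 49.1 z 191.2 Frad -1.5 Ftan(cw) -1.8 Fz 5.2 19.725
```

Call:
apply_moves:
  motion:
    - {"x": 0.203, "y": -0.148, "z": 0, "roll": 0}
    - {"x": 0.229, "y": -0.102, "z": 0, "roll": 0}
    - {"x": 0.245, "y": -0.052, "z": 0.005, "roll": 0}
    - {"x": 0.251, "y": 0, "z": 0.005, "roll": 0}
    - {"x": 0.245, "y": 0.052, "z": 0.005, "roll": 0}
    - {"x": 0.229, "y": 0.102, "z": 0.005, "roll": 0}
    - {"x": 0.203, "y": 0.148, "z": 0.005, "roll": 0}
    - {"x": 0.168, "y": 0.186, "z": 0.005, "roll": 0}

```text
clock: 20.72
ee_pos: [553.8, -39.2, 189.6]
ee_rot: [[-0.309, -0.951, 0.0], [-0.951, 0.309, 0.0], [-0.0, 0.0, -1.0]]
contact_force: [1.9, 6.1, -1.2]
opening: 19.4
finger_force: 21.3
```

```bash
python3 st.py
```

```text
radius 59.97 tool angle 144.7 z 189.6 Frad -5.2 Ftan(cw) -3.6 Fz -1.2 20.725
```

Call:
apply_moves:
  motion:
    - {"x": 0.117, "y": 0.223, "z": 0.005, "roll": 0}
    - {"x": 0.078, "y": 0.239, "z": 0.005, "roll": 0}
    - {"x": 0.026, "y": 0.25, "z": 0.005, "roll": 0}
    - {"x": -0.026, "y": 0.25, "z": 0.005, "roll": 0}
    - {"x": -0.078, "y": 0.239, "z": 0.005, "roll": 0}
    - {"x": -0.125, "y": 0.217, "z": 0.005, "roll": 0}
    - {"x": -0.168, "y": 0.186, "z": 0.006, "roll": 0}
    - {"x": -0.203, "y": 0.148, "z": 0.006, "roll": 0}

```text
clock: 21.72
ee_pos: [477.0, 6.7, 187.7]
ee_rot: [[-0.309, -0.951, 0.001], [-0.951, 0.309, -0.001], [0.0, -0.001, -1.0]]
contact_force: [7.5, -1.2, -3.0]
opening: 19.1
finger_force: 21.1
```

```bash
python3 st.py
```

```text
radius 60.04 tool angle -119.0 z 187.7 Frad -7.1 Ftan(cw) -2.6 Fz -3.0 21.725
```

Call:
apply_moves:
  motion:
    - {"x": -0.234, "y": 0.094, "z": 0.007, "roll": 0}
    - {"x": -0.25, "y": 0.044, "z": 0.007, "roll": 0}
    - {"x": -0.251, "y": 0, "z": 0.006, "roll": 0}
    - {"x": -0.245, "y": -0.052, "z": 0.006, "roll": 0}
    - {"x": -0.229, "y": -0.102, "z": 0.006, "roll": 0}

```text
clock: 22.35
ee_pos: [496.9, 64.1, 185.9]
ee_rot: [[-0.309, -0.951, -0.0], [-0.951, 0.309, -0.0], [0.0, 0.0, -1.0]]
contact_force: [0.2, -4.0, 1.4]
opening: 19.5
finger_force: 21.5
```

```bash
python3 st.py
```

```text
radius 60.42 tool angle -58.4 z 185.9 Frad -3.2 Ftan(cw) -2.4 Fz 1.4 22.35
```

Call:
apply_moves:
  motion:
    - {"x": -0.2, "y": -0.153, "z": 0.005, "roll": 0}
    - {"x": -0.168, "y": -0.186, "z": 0.005, "roll": 0}
    - {"x": -0.125, "y": -0.217, "z": 0.005, "roll": 0}
    - {"x": -0.078, "y": -0.239, "z": 0.005, "roll": 0}
    - {"x": -0.026, "y": -0.25, "z": 0.005, "roll": 0}
    - {"x": 0.026, "y": -0.25, "z": 0.005, "roll": 0}
    - {"x": 0.078, "y": -0.239, "z": 0.005, "roll": 0}
    - {"x": 0.125, "y": -0.217, "z": 0.005, "roll": 0}

```text
clock: 23.35
ee_pos: [585.6, 53.1, 183.6]
ee_rot: [[-0.309, -0.951, -0.001], [-0.951, 0.309, 0.0], [0.0, 0.001, -1.0]]
contact_force: [-7.3, -2.2, 0.3]
opening: 18.9
finger_force: 21.5
```

```bash
python3 st.py
```

```text
radius 60.77 tool angle 36.6 z 183.6 Frad -7.3 Ftan(cw) -2.4 Fz 0.3 23.35
```

Call:
apply_moves:
  motion:
    - {"x": 0.175, "y": -0.179, "z": 0.005, "roll": 0}
    - {"x": 0.209, "y": -0.142, "z": 0.005, "roll": 0}
    - {"x": 0.228, "y": -0.102, "z": 0.005, "roll": 0}
    - {"x": 0.244, "y": -0.052, "z": 0.005, "roll": 0}
    - {"x": 0.25, "y": 0, "z": 0.006, "roll": 0}
    - {"x": 0.244, "y": 0.052, "z": 0.006, "roll": 0}
    - {"x": 0.228, "y": 0.102, "z": 0.006, "roll": 0}
    - {"x": 0.202, "y": 0.147, "z": 0.006, "roll": 0}

```text
clock: 24.35
ee_pos: [565.9, -34.0, 181.9]
ee_rot: [[-0.309, -0.951, 0.001], [-0.951, 0.309, 0.0], [-0.0, -0.001, -1.0]]
contact_force: [-0.5, 5.1, -1.0]
opening: 19.4
finger_force: 21.3
```

```bash
sed -i 's/\[536,18.05,0\]/[536.5,18.4,0]/' st.py; python3 st.py
```

```text
radius 60.08 tool angle 132.6 z 181.9 Frad -4.7 Ftan(cw) -2.0 Fz -1.0 24.35
```

Call:
apply_moves:
  motion:
    - {"x": 0.159, "y": 0.194, "z": 0.006, "roll": 0}
    - {"x": 0.125, "y": 0.216, "z": 0.006, "roll": 0}
    - {"x": 0.077, "y": 0.237, "z": 0.006, "roll": 0}
    - {"x": 0.026, "y": 0.248, "z": 0.005, "roll": 0}
    - {"x": -0.026, "y": 0.248, "z": 0.005, "roll": 0}
    - {"x": -0.077, "y": 0.237, "z": 0.005, "roll": 0}
    - {"x": -0.125, "y": 0.216, "z": 0.005, "roll": 0}

```text
clock: 25.22
ee_pos: [486.9, -15.9, 180.0]
ee_rot: [[-0.309, -0.951, -0.0], [-0.951, 0.309, -0.0], [0.0, 0.0, -1.0]]
contact_force: [0.7, -1.5, 1.3]
opening: 19.1
finger_force: 21.5
```

```bash
python3 st.py
```

```text
radius 60.3 tool angle -142.7 z 180.0 Frad 0.2 Ftan(cw) -1.6 Fz 1.3 25.225
```

Call:
apply_moves:
  motion:
    - {"x": -0.167, "y": 0.185, "z": 0.005, "roll": 0}
    - {"x": -0.202, "y": 0.147, "z": 0.005, "roll": 0}
    - {"x": -0.228, "y": 0.102, "z": 0.005, "roll": 0}
    - {"x": 0, "y": 0, "z": 0, "roll": 0}

```text
clock: 25.72
ee_pos: [476.2, 20.0, 179.0]
ee_rot: [[-0.307, -0.952, -0.001], [-0.952, 0.307, 0.001], [-0.001, 0.001, -1.0]]
contact_force: [-3.6, 0.7, 3.6]
opening: 19.2
finger_force: 21.7
```

Call:
apply_moves:
  motion:
    - {"x": 0, "y": 0, "z": 0, "roll": 0}
    - {"x": 0, "y": 0, "z": 0, "roll": 0}
    - {"x": 0, "y": 0, "z": 0, "roll": 0}
  grip: 0.4

```text
clock: 26.1
ee_pos: [476.7, 18.5, 179.0]
ee_rot: [[-0.309, -0.951, -0.0], [-0.951, 0.309, 0.0], [-0.0, 0.0, -1.0]]
contact_force: [-0.3, 0.3, -0.0]
opening: 34.1
finger_force: 0.0
```

Call:
apply_moves:
  motion:
    - {"x": 0, "y": 0, "z": -0.3, "roll": 0}
    - {"x": 0, "y": 0, "z": -0.5, "roll": 0}
    - {"x": 0, "y": 0, "z": -0.4, "roll": 0}
    - {"x": 0, "y": 0, "z": 0, "roll": 0}

```text
clock: 26.6
ee_pos: [477.2, 18.4, 240.1]
ee_rot: [[-0.309, -0.951, 0.003], [-0.951, 0.309, -0.0], [-0.001, -0.003, -1.0]]
contact_force: [-0.5, 0.6, -0.6]
opening: 34.2
finger_force: 0.0
```

```bash
python3 st.py
python3 - <<'E'
from h import *
s=bot.sense();R=np.array(s["ee_rot"]);p=np.array(s["ee_pos"])
print(p, "heading y",np.degrees(np.arctan2(R[1,1],R[0,1])),s["joints"])
o=np.array([536.5,18.4]);a=np.radians(19.8);X=np.array([np.cos(a),np.sin(a)]);Y=np.array([-X[1],X[0]])
cam=o-35*X+190*Y; tcp=cam+78*X; print("target",tcp,"cam",cam,"shift in present tool axes /50",(R[:2,:2].T@(tcp-p[:2])/50))
sd=bot.read_camera("side"); np.save("pics/side_612.npy",sd["image"])
E
```

```text
radius 59.25 tool angle -108.1 z 240.1 Frad 0.5 Ftan(cw) 0.6 Fz -0.6 26.6
[477.24609587  18.41516953 240.11009886] heading y 161.9832343933825 [-1.37419293e-01  1.30488724e-01 -1.20935487e-01  1.31681579e+00
  6.16571515e-05 -1.39376430e+00]
target [512.59766822 211.73307667] cam [439.20896824 185.31151889] shift in present tool axes /50 [-3.89545699  0.52348176]
```

Call:
apply_moves:
  motion:
    - {"x": -0.65, "y": 0.087, "z": 0, "roll": 0}
    - {"x": -0.65, "y": 0.087, "z": 0, "roll": 0}
    - {"x": -0.65, "y": 0.087, "z": 0, "roll": 0}
    - {"x": -0.65, "y": 0.087, "z": 0, "roll": 0}
    - {"x": -0.65, "y": 0.087, "z": 0, "roll": 0}
    - {"x": -0.65, "y": 0.087, "z": 0, "roll": 0}
    - {"x": 0, "y": 0, "z": 0, "roll": 0.7}
    - {"x": 0, "y": 0, "z": 0, "roll": 1}
    - {"x": 0, "y": 0, "z": 0, "roll": 1}
    - {"x": 0, "y": 0, "z": 0, "roll": 1}

```text
clock: 27.9
ee_pos: [511.6, 212.1, 237.6]
ee_rot: [[-0.648, -0.762, -0.002], [-0.762, 0.648, -0.0], [0.002, 0.001, -1.0]]
contact_force: [0.5, -0.3, -0.3]
opening: 33.8
finger_force: 0.0
```

Call:
apply_moves:
  motion:
    - {"x": 0, "y": 0, "z": 0.4, "roll": 1}
    - {"x": 0, "y": 0, "z": 0.6, "roll": 1}
    - {"x": 0, "y": 0, "z": 0.6, "roll": 1}
    - {"x": 0, "y": 0, "z": 0.6, "roll": 1}
    - {"x": 0, "y": 0, "z": 0.6, "roll": 1}
    - {"x": 0, "y": 0, "z": 0.6, "roll": 0}
    - {"x": 0, "y": 0, "z": 0.6, "roll": 0}
    - {"x": 0, "y": 0, "z": 0.4, "roll": 0}
    - {"x": 0, "y": 0, "z": 0, "roll": 0}
    - {"x": 0, "y": 0, "z": 0, "roll": 0}

```text
clock: 29.15
ee_pos: [512.0, 212.2, 19.3]
ee_rot: [[-0.941, -0.339, -0.0], [-0.339, 0.941, 0.0], [0.0, 0.0, -1.0]]
contact_force: [-0.2, -0.1, 0.4]
opening: 34.0
finger_force: 0.0
```

Run:
```python
from h import *
s=bot.sense(); c=bot.read_camera("wrist"); w=wristview(c,s); print(s["ee_pos"],s["clock"],s["contact_force"])
cv2.imwrite("pics/w7.png",c["image"][:,:,::-1]); np.save("pics/w7view.npy",w["view"]); np.save("pics/K.npy",c["K"])
o=np.array([536.5,18.4]);a=np.radians(19.8);X=np.array([np.cos(a),np.sin(a)]);Y=np.array([-X[1],X[0]])
P=lambda x,y,z: proj(w,np.append(o+x*X+y*Y,z))
hsv=cv2.cvtColor(c["image"],cv2.COLOR_RGB2HSV)
for x in (-38,-30):
  for z in range(0,72,2):
    u,v=P(x,88,z); 
    if 0<=u<640 and 0<=v<400: print(x,z,u.round(1),v.round(1),c["image"][int(round(v)),int(round(u))].tolist(),end=" | ")
  print()
for q in [(-65,131,0),(65,131,0),(-23,126,138),(23,126,138),(0,105,149),(0,105,38),(-44,88,52),(44,88,52)]: print(q,P(*q).round(1))
```

```text
[511.97346995 212.1702493   19.31294305] 29.15 [-0.16263455 -0.14380133  0.3560648 ]
-38 0 124.6 101.8 [38, 79, 136] | -38 2 122.2 101.7 [41, 80, 136] | -38 4 119.7 101.6 [39, 78, 136] | -38 6 117.1 101.6 [38, 79, 136] | -38 8 114.4 101.5 [38, 78, 134] | -38 10 111.7 101.5 [39, 78, 135] | -38 12 109.0 101.4 [37, 78, 134] | -38 14 106.1 101.3 [39, 79, 137] | -38 16 103.2 101.3 [41, 80, 140] | -38 18 100.2 101.2 [37, 79, 137] | -38 20 97.1 101.1 [33, 69, 120] | -38 22 93.9 101.1 [16, 42, 76] | -38 24 90.6 101.0 [15, 43, 74] | -38 26 87.2 100.9 [24, 45, 76] | -38 28 83.8 100.8 [17, 43, 76] | -38 30 80.2 100.7 [22, 46, 77] | -38 32 76.5 100.7 [14, 24, 39] | -38 34 72.7 100.6 [14, 11, 12] | -38 36 68.7 100.5 [16, 14, 16] | -38 38 64.7 100.4 [15, 15, 14] | -38 40 60.5 100.3 [21, 19, 18] | -38 42 56.2 100.2 [22, 21, 21] | -38 44 51.7 100.1 [15, 11, 12] | -38 46 47.1 100.0 [20, 17, 20] | -38 48 42.3 99.9 [22, 20, 23] | -38 50 37.3 99.8 [63, 62, 61] | -38 52 32.2 99.7 [68, 65, 64] | -38 54 26.8 99.5 [67, 64, 63] | -38 56 21.3 99.4 [73, 70, 69] | -38 58 15.5 99.3 [78, 75, 75] | -38 60 9.5 99.1
[... 695 characters left out ...]
 | -30 38 69.9 121.0 [17, 16, 18] | -30 40 65.9 121.2 [14, 11, 9] | -30 42 61.7 121.5 [17, 16, 15] | -30 44 57.4 121.7 [20, 18, 16] | -30 46 53.0 122.0 [21, 22, 24] | -30 48 48.4 122.3 [32, 32, 35] | -30 50 43.7 122.5 [66, 65, 64] | -30 52 38.7 122.8 [69, 67, 65] | -30 54 33.6 123.1 [69, 66, 66] | -30 56 28.4 123.4 [72, 70, 70] | -30 58 22.9 123.8 [82, 80, 78] | -30 60 17.2 124.1 [144, 141, 138] | -30 62 11.3 124.5 [189, 183, 179] | -30 64 5.1 124.8 [213, 207, 202] | 
(-65, 131, 0) [200.   44.5]
(65, 131, 0) [225.8 273.4]
(-23, 126, 138) [-376.   250.8]
(23, 126, 138) [-138.7  545.1]
(0, 105, 149) [-737.5  570.9]
(0, 105, 38) [126.1 191.2]
(-44, 88, 52) [27.  81.6]
(44, 88, 52) [ 87.9 295.8]
```

Run:
```python
from h import *
im=cv2.imread("pics/w7.png")[:,:,::-1].astype(float); K=np.load("pics/K.npy"); w=dict(K=K,view=np.load("pics/w7view.npy"))
o=np.array([536.5,18.4]);a=np.radians(19.8);X=np.array([np.cos(a),np.sin(a)]);Y=np.array([-X[1],X[0]])
P=lambda x,y,z: proj(w,np.append(o+x*X+y*Y,z))
def prof(x,y,zs):
    uv=np.array([P(x,y,z) for z in zs],np.float32); return cv2.remap(im.astype(np.float32),uv[:,0].reshape(1,-1),uv[:,1].reshape(1,-1),cv2.INTER_LINEAR)[0],uv
zs=np.arange(-10,66,.25)
for x in (-40,-36,-32,-28,30,36):
    pr,uv=prof(x,88,zs); g=pr.mean(1); d=np.gradient(cv2.GaussianBlur(g.reshape(1,-1).astype(np.float32),(9,1),0)[0])
    pk=[(float(zs[i]),round(float(uv[i,0]),1),round(float(d[i]),1),int(g[max(i-6,0)]),int(g[min(i+6,len(g)-1)])) for i in range(3,len(d)-3) if abs(d[i])>2 and abs(d[i])==abs(d[i-3:i+4]).max() and 0<uv[i,0]<640]
    print("x",x,pk)
# base end face: y=131 plane
zb=np.arange(-12,40,.25)
for x in (-55,-40,-30,40):
    pr,uv=prof(x,131,zb); g=pr.mean(1); d=np.gradient(cv2.GaussianBlur(g.reshape(1,-1).astype(np.float32),(9,1),0)[0])
    print("base x",x,[(float(zb[i]),round(float(uv[i,0]),1),round(float(d[i]),1),pr[max(i-6,0)].astype(int).tolist(),pr[min(i+6,len(g)-1)].astype(int).tolist()) for i in range(3,len(d)-3) if abs(d[i])>2 and abs(d[i])==abs(d[i-3:i+4]).max()])
# column line, camera-facing surface (y=113) : colours
pr,uv=prof(0,113,np.arange(0,80,2)); print([(int(z),round(float(u),0),p.astype(int).tolist()) for z,(u,v),p in zip(np.arange(0,80,2),uv,pr) if u>0])
```

```text
x -40 [(22.25, 92.4, -5.6, 84, 45), (32.25, 74.8, -6.2, 46, 11), (48.5, 39.5, 8.5, 16, 64), (59.0, 10.6, 7.8, 70, 158)]
x -36 [(21.5, 95.7, -5.9, 85, 46), (32.25, 77.2, -5.7, 46, 13), (48.5, 42.6, 7.9, 14, 64), (59.25, 13.7, 7.9, 75, 158)]
x -32 [(20.25, 99.7, -5.6, 85, 47), (32.25, 79.6, -6.0, 46, 14), (48.5, 45.7, 7.0, 21, 64), (59.25, 17.5, 7.8, 75, 163)]
x -28 [(21.5, 99.7, -4.0, 78, 48), (32.25, 81.9, -5.3, 47, 13), (48.5, 48.7, 6.2, 24, 63), (59.5, 20.5, 8.2, 81, 171)]
x 30 [(6.5, 141.5, 3.2, 106, 138), (13.75, 133.9, 2.8, 137, 156), (22.75, 123.5, -8.7, 128, 52), (32.25, 111.2, -5.3, 46, 12), (48.5, 86.1, 7.3, 21, 67), (59.5, 65.4, 5.3, 78, 134), (63.75, 56.4, 11.1, 143, 223)]
x 36 [(8.75, 141.2, -3.3, 100, 72), (10.25, 139.7, -2.7, 88, 61), (27.0, 120.7, 2.0, 50, 59), (32.0, 114.2, -6.5, 59, 13), (41.5, 100.6, 4.0, 21, 58), (44.5, 96.0, 5.1, 58, 95), (48.5, 89.4, -5.0, 95, 66), (59.0, 70.3, 10.5, 75, 184)]
base x -55 [(-2.75, 204.5, -8.7, [209, 210, 204], [138, 134, 127]), (11.0, 193.6, -10.3, [119, 116, 110], [17, 28, 44])]
base x -40 [(-5.25, 209.6, -8.2, [204, 198, 186], [
[... 699 characters left out ...]
, 32, 33]), (30, 154.0, [49, 49, 49]), (32, 152.0, [64, 62, 62]), (34, 149.0, [77, 74, 73]), (36, 147.0, [77, 74, 74]), (38, 144.0, [78, 74, 75]), (40, 142.0, [84, 81, 81]), (42, 139.0, [98, 94, 93]), (44, 136.0, [113, 109, 106]), (46, 133.0, [121, 118, 115]), (48, 130.0, [129, 125, 123]), (50, 127.0, [133, 128, 126]), (52, 124.0, [132, 128, 126]), (54, 121.0, [117, 111, 105]), (56, 117.0, [66, 50, 23]), (58, 114.0, [66, 53, 23]), (60, 110.0, [67, 52, 22]), (62, 107.0, [87, 66, 29]), (64, 103.0, [123, 95, 42]), (66, 99.0, [123, 93, 41]), (68, 95.0, [122, 94, 41]), (70, 90.0, [55, 56, 52]), (72, 86.0, [54, 56, 53]), (74, 81.0, [54, 55, 53]), (76, 76.0, [52, 54, 51]), (78, 71.0, [54, 55, 52])]
```

Call:
apply_moves:
  motion:
    - {"x": 0, "y": 0, "z": -0.5, "roll": 0}
    - {"x": 0, "y": 0, "z": -0.5, "roll": 0}
    - {"x": 0, "y": 0, "z": 0, "roll": 0}
    - {"x": 0, "y": 0, "z": 0, "roll": 0}

```text
clock: 29.7
ee_pos: [511.9, 212.2, 69.2]
ee_rot: [[-0.941, -0.339, 0.001], [-0.339, 0.941, 0.0], [-0.001, -0.0, -1.0]]
contact_force: [-1.0, -0.1, -0.9]
opening: 34.0
finger_force: 0.0
```

```bash
cat > ed.py <<'E'
from h import *
import sys
o=np.array([536.5,18.4]);a=np.radians(19.8);X=np.array([np.cos(a),np.sin(a)]);Y=np.array([-X[1],X[0]])
def snap(n):
    s=bot.sense(); c=bot.read_camera("wrist"); np.savez(f"pics/{n}.npz",im=c["image"],K=c["K"],pos=s["ee_pos"],rot=s["ee_rot"],tfc=c["tool_from_camera"]); print(s["ee_pos"],s["clock"])
def load(n):
    d=np.load(f"pics/{n}.npz"); s=dict(ee_pos=d["pos"],ee_rot=d["rot"]); return wristview(dict(K=d["K"],tool_from_camera=d["tfc"],image=d["im"]),s),d["im"].astype(np.float32)
def edges(w,im,x,z,ys):
    """transitions along the press's y at height z: (y,u,jump,before,after)"""
    uv=np.array([proj(w,np.append(o+x*X+y*Y,z)) for y in ys],np.float32)
    pr=cv2.remap(im,uv[:,0].reshape(1,-1),uv[:,1].reshape(1,-1),cv2.INTER_LINEAR)[0]
    d=np.gradient(cv2.GaussianBlur(pr.T.copy(),(9,1),0),axis=1); m=np.abs(d).max(0)
    return [(round(float(ys[i]),2),uv[i].round(1).tolist(),pr[i-7].astype(int).tolist(),pr[i+7].astype(int).tolist()) for i in range(7,len(ys)-7) if m[i]>2 and m[i]==m[i-4:i+5].max() and 2<uv[i,0]<637 and 2<uv[i,1]<397]
E
python3 - <<'E'
from ed import *
snap("vB"); w,im=load("vB")
for x in (-40,-34): print("z0",x,*edges(w,im,x,0,np.arange(60,150,.25)),sep="\n ")
for x in (-15,-5): print("beam",x,*edges(w,im,x,138,np.arange(105,150,.25)),sep="\n ")
E
```

```text
[511.85998885 212.19531049  69.24593042] 29.7
z0
 -40
 (67.75, [140.5, 99.80000305175781], [11, 10, 10], [21, 43, 75])
 (76.0, [152.60000610351562, 99.80000305175781], [15, 43, 75], [37, 79, 136])
 (119.25, [215.60000610351562, 99.80000305175781], [37, 80, 139], [29, 62, 107])
 (122.75, [220.8000030517578, 99.80000305175781], [29, 62, 107], [11, 26, 49])
 (127.5, [227.6999969482422, 99.80000305175781], [10, 24, 43], [120, 117, 110])
 (133.0, [235.6999969482422, 99.80000305175781], [122, 118, 112], [211, 205, 194])
 (135.75, [239.6999969482422, 99.80000305175781], [208, 202, 191], [216, 222, 220])
z0
 -34
 (68.0, [142.5, 109.0], [14, 10, 12], [20, 43, 76])
 (78.0, [157.0, 109.0], [19, 42, 77], [36, 78, 137])
 (119.5, [217.0, 108.9000015258789], [38, 80, 137], [28, 60, 104])
 (122.75, [221.6999969482422, 108.9000015258789], [28, 63, 107], [14, 29, 50])
 (127.5, [228.5, 108.9000015258789], [10, 24, 43], [121, 116, 110])
 (133.0, [236.5, 108.9000015258789], [123, 117, 111], [211, 205, 194])
 (135.5, [240.10000610351562, 108.9000015258789], [200, 192, 182], [217, 222, 220])
beam
 -15
 (126.25, [75.5999984741211, 189.5], [31, 65, 114], [18, 39, 69])
 (129.25, [86.9000015258789, 189.5], [20, 42, 73], [10, 24, 43])
 (139.75, [126.80000305175781, 189.5], [9, 22, 40], [54, 55, 52])
beam
 -5
 (111.25, [30.100000381469727, 224.6999969482422], [25, 24, 26], [67, 68, 64])
 (115.5, [45.599998474121094, 224.6999969482422], [58, 59, 56], [40, 85, 148])
 (126.5, [85.80000305175781, 224.6999969482422], [30, 66, 114], [19, 40, 71])
 (129.0, [94.9000015258789, 224.6999969482422], [19, 43, 74], [9, 25, 45])
 (139.75, [134.1999969482422, 224.60000610351562], [10, 22, 41], [71, 69, 68])
 (143.75, [148.8000030517578, 224.60000610351562], [69, 66, 66], [23, 22, 23])
 (147.75, [163.39999389648438, 224.60000610351562], [21, 22, 22], [26, 55, 95])
```

Call:
apply_moves:
  motion:
    - {"x": 0, "y": 0, "z": -0.5, "roll": 0}
    - {"x": 0, "y": 0, "z": -0.7, "roll": 0}
    - {"x": 0, "y": 0, "z": 0, "roll": 0}
    - {"x": 0, "y": 0, "z": 0, "roll": 0}

```text
clock: 30.25
ee_pos: [511.5, 212.1, 128.1]
ee_rot: [[-0.941, -0.339, -0.001], [-0.339, 0.941, -0.0], [0.001, 0.0, -1.0]]
contact_force: [-0.6, -0.6, -0.0]
opening: 34.1
finger_force: 0.0
```

Run:
```python
from ed import *
snap("vC"); w,im=load("vC")
for x in (-40,-34): print("z0",x,*edges(w,im,x,0,np.arange(40,150,.25)),sep="\n ")
for x in (-15,-5): print("beam",x,*edges(w,im,x,138,np.arange(105,150,.25)),sep="\n ")
```

```text
[511.4624188  212.0670253  128.10836404] 30.25
z0
 -40
 (58.75, [169.5, 102.0], [166, 161, 158], [73, 70, 69])
 (65.0, [176.60000610351562, 102.0], [61, 59, 58], [18, 17, 17])
 (71.0, [183.39999389648438, 102.0], [16, 14, 15], [15, 38, 67])
 (79.0, [192.5, 102.0], [21, 42, 72], [34, 74, 128])
 (125.0, [244.89999389648438, 101.9000015258789], [25, 56, 95], [8, 21, 40])
 (128.0, [248.39999389648438, 101.9000015258789], [9, 24, 45], [111, 108, 102])
 (133.0, [254.10000610351562, 101.9000015258789], [113, 109, 104], [195, 190, 180])
z0
 -34
 (58.75, [170.5, 109.0999984741211], [164, 158, 155], [71, 68, 68])
 (65.0, [177.60000610351562, 109.0999984741211], [64, 61, 60], [15, 15, 15])
 (71.0, [184.39999389648438, 109.0999984741211], [16, 15, 16], [17, 40, 71])
 (80.25, [194.89999389648438, 109.0999984741211], [17, 39, 71], [31, 69, 120])
 (124.5, [244.89999389648438, 109.0999984741211], [24, 56, 100], [7, 22, 43])
 (128.25, [249.10000610351562, 109.0999984741211], [9, 23, 42], [112, 107, 102])
 (133.0, [254.5, 109.0999984741211], [116, 112, 105], [197, 191, 181])
 (135.75, [257.60000610351
[... 475 characters left out ...]
214.10000610351562, 155.1999969482422], [111, 85, 37], [97, 90, 83])
 (144.0, [217.39999389648438, 155.1999969482422], [100, 76, 33], [122, 116, 115])
beam
 -5
 (108.25, [142.89999389648438, 176.6999969482422], [79, 80, 82], [26, 26, 26])
 (112.75, [152.60000610351562, 176.6999969482422], [25, 25, 25], [89, 90, 85])
 (116.0, [159.60000610351562, 176.6999969482422], [96, 98, 92], [40, 84, 144])
 (125.75, [180.5, 176.6999969482422], [30, 64, 111], [14, 31, 55])
 (133.75, [197.6999969482422, 176.6999969482422], [8, 20, 37], [111, 86, 46])
 (137.25, [205.1999969482422, 176.60000610351562], [111, 86, 46], [62, 70, 87])
 (147.25, [226.6999969482422, 176.60000610351562], [68, 77, 95], [22, 51, 91])
```

Run:
```python
from ed import *
d=np.load("pics/vC.npz")
np.savez("pics/vA.npz",im=cv2.imread("pics/w7.png")[:,:,::-1],K=d["K"],tfc=d["tfc"],pos=[511.97347,212.17025,19.31294],rot=d["rot"])
for n,lo in (("vA",-40),("vB",10),("vC",30)):
    w,im=load(n); V=np.array(w["view"]);c=-V[:3,:3].T@V[:3,3]; print(n,"cam y,z",((c[:2]-o)@Y).round(2),c[2].round(2),((c[:2]-o)@X).round(1))
    for x in (-40,-36,-32): print(x,[(e[0],e[2][0],e[3][0]) for e in edges(w,im,x,0,np.arange(lo,145,.2))])
```

```text
vA cam y,z 190.46 162.58 -35.5
-40 [(24.6, 204, 175), (28.6, 159, 105), (30.4, 123, 74), (44.2, 66, 20), (62.6, 10, 19), (71.4, 22, 38), (120.2, 27, 15), (126.6, 10, 125), (132.8, 126, 217), (135.6, 217, 221)]
-36 [(25.4, 191, 161), (29.2, 144, 89), (44.2, 63, 17), (62.6, 14, 19), (72.2, 20, 38), (121.4, 22, 12), (126.6, 10, 123), (131.4, 125, 218), (136.0, 218, 221)]
-32 [(23.0, 212, 192), (29.2, 147, 89), (44.2, 68, 17), (62.6, 11, 22), (73.4, 20, 36), (119.8, 30, 18), (126.6, 12, 125), (132.0, 124, 217), (135.6, 218, 221)]
vB cam y,z 190.54 212.36 -35.9
-40 [(48.4, 150, 77), (57.2, 64, 17), (67.8, 13, 20), (76.0, 16, 37), (122.6, 28, 14), (127.6, 11, 119), (133.0, 122, 210), (135.6, 209, 216)]
-36 [(17.0, 209, 86), (25.2, 60, 207), (44.8, 202, 163), (47.8, 159, 85), (57.2, 63, 18), (67.8, 14, 20), (77.2, 20, 36), (119.4, 36, 29), (123.2, 28, 12), (127.6, 11, 120), (131.8, 123, 210), (136.0, 212, 217)]
-32 [(15.0, 208, 81), (25.4, 80, 91), (27.2, 57, 209), (47.8, 166, 86), (57.2, 65, 17), (63.4, 19, 19), (67.8, 10, 19), (78.0, 21, 36), (123.2, 27, 11), (127.6, 8, 119), (132.2, 121, 210)]
vC cam y,z 190.54 271.37 -36.1
-40 [(58.8, 160, 78), (65.0, 61, 18), (71.0, 16, 13), (79.0, 19, 34), (120.4, 36, 28), (122.0, 33, 25), (124.8, 25, 10), (128.2, 7, 110), (133.2, 116, 193), (135.8, 191, 202)]
-36 [(31.4, 189, 93), (38.2, 80, 182), (58.8, 154, 76), (65.0, 61, 17), (71.4, 15, 18), (80.2, 18, 33), (121.0, 35, 28), (125.0, 22, 13), (128.0, 14, 103), (131.4, 110, 192)]
-32 [(40.0, 68, 194), (58.8, 158, 75), (64.8, 61, 19), (71.2, 14, 16), (80.8, 19, 34), (124.8, 24, 14), (128.4, 15, 111), (132.0, 113, 195)]
```

Run:
```python
from ed import *
c=np.array([-35.9,190.5-105+.7]); sc=np.linalg.norm(c); e=c/sc; col=o+(105-.7)*Y; E=e[0]*X+e[1]*Y
for n in ("vA","vB","vC"):
    w,im=load(n); ss=np.arange(-110,60,.25)
    uv=np.array([proj(w,np.append(col+s*E,0)) for s in ss],np.float32)
    pr=cv2.remap(im,uv[:,0].reshape(1,-1),uv[:,1].reshape(1,-1),cv2.INTER_LINEAR)[0]
    d=np.gradient(cv2.GaussianBlur(pr.T.copy(),(7,1),0),axis=1); m=np.abs(d).max(0)
    V=np.array(w["view"]); cc=-V[:3,:3].T@V[:3,3]
    print(n,"cam s",round(float((cc[:2]-col)@E),1),"z",cc[2].round(1))
    for i in range(6,len(ss)-6):
        if m[i]>2.5 and m[i]==m[i-4:i+5].max() and 2<uv[i,0]<637 and 2<uv[i,1]<397: print("  s",ss[i],"t",round(float(((cc[:2]-col)@E-ss[i])/cc[2]),4),pr[i-6].astype(int).tolist(),"->",pr[i+6].astype(int).tolist())
```

```text
vA cam s 93.2 z 162.6
  s -53.5 t 0.9024 [56, 58, 55] -> [119, 91, 41]
  s -43.5 t 0.8409 [118, 91, 40] -> [71, 54, 25]
  s -33.5 t 0.7793 [73, 56, 27] -> [133, 129, 126]
  s -11.0 t 0.641 [74, 71, 70] -> [47, 50, 50]
  s -9.0 t 0.6287 [55, 55, 56] -> [28, 28, 28]
  s 0.25 t 0.5718 [26, 28, 28] -> [23, 47, 81]
  s 13.5 t 0.4903 [19, 44, 76] -> [29, 61, 106]
  s 17.0 t 0.4687 [31, 62, 105] -> [16, 36, 62]
  s 24.0 t 0.4257 [11, 25, 45] -> [127, 124, 116]
  s 30.25 t 0.3872 [127, 122, 116] -> [221, 216, 201]
vB cam s 93.4 z 212.4
  s -63.5 t 0.7389 [10, 22, 40] -> [54, 54, 52]
  s -32.0 t 0.5906 [56, 57, 53] -> [117, 89, 40]
  s -23.5 t 0.5506 [118, 90, 40] -> [70, 52, 24]
  s -18.25 t 0.5259 [70, 54, 24] -> [130, 126, 124]
  s -1.5 t 0.447 [72, 70, 69] -> [27, 28, 29]
  s 4.0 t 0.4211 [26, 25, 27] -> [21, 44, 77]
  s 16.25 t 0.3634 [21, 43, 76] -> [28, 59, 101]
  s 20.75 t 0.3422 [25, 53, 92] -> [12, 26, 48]
  s 25.0 t 0.3222 [9, 24, 42] -> [117, 114, 108]
  s 30.5 t 0.2963 [126, 121, 115] -> [216, 212, 199]
vC cam s 93.5 z 271.4
  s -86.75 t 0.6641 [79, 80, 81] -> [24, 25, 26]
  s -76.75 t 0.6273 [52, 53, 51] -> [150, 152, 144]
  s -73.75 t 0.6162 [150, 152, 144] -> [54, 61, 71]
  s -71.5 t 0.6079 [73, 75, 73] -> [36, 73, 125]
  s -31.75 t 0.4614 [9, 20, 38] -> [49, 50, 47]
  s -20.25 t 0.4191 [54, 53, 49] -> [110, 84, 38]
  s -12.75 t 0.3914 [110, 83, 36] -> [66, 50, 22]
  s -9.25 t 0.3785 [66, 51, 24] -> [120, 116, 113]
  s 4.5 t 0.3279 [69, 67, 66] -> [25, 29, 37]
  s 6.75 t 0.3196 [31, 30, 30] -> [19, 42, 73]
  s 18.25 t 0.2772 [19, 41, 72] -> [23, 53, 93]
  s 22.25 t 0.2625 [22, 52, 89] -> [10, 25, 44]
  s 26.0 t 0.2486 [15, 27, 43] -> [108, 104, 99]
  s 30.0 t 0.2339 [115, 111, 105] -> [192, 187, 175]
  s 41.0 t 0.1934 [203, 211, 205] -> [198, 190, 180]
```

```bash
cat > fit.py <<'E'
import numpy as np
from scipy.optimize import least_squares
zc=dict(A=162.58,B=212.36,C=271.37); yc=190.5
def run(obs,sig_dz=1.5,cp=1.5,bb=1.5):
    def feat(k,q):
        e,dy,dz,p,zb,H=q
        return {"pb":(88,p+cp),"pt":(88,p+14-cp),"bb":(131,bb),"bt":(131,H),"t1":(124.5,138),"t2":(126,136.5),"mb":(126,zb)}[k]
    def res(q):
        e,dy,dz=q[:3]; r=[]
        for k,v,t,s in obs:
            y,z=feat(k,q); r.append((np.arctan((yc+dy-y)/(zc[v]+dz-z))+e-np.arctan(t))/s)
        return r+[e/.012,dy/1.8,dz/sig_dz]
    f=least_squares(res,[0,0,0,44,115,20]); C=np.linalg.inv(f.jac.T@f.jac)
    print("e,dy,dz,p,zb,H",f.x.round(4),"sd",np.sqrt(np.diag(C)).round(3)); print(" res",np.round(f.fun,1).tolist()); return f.x
S=.0015
obs=[("pb","A",.8996,S),("pb","B",.6279,S),("pb","C",.4626,S),("pt","A",.9914,S),("pt","B",.6717,S),("pt","C",.4855,S),
("bb","A",.3928,S),("bb","B",.2964,S),("bb","C",.2299,S),("bt","A",.4285,3*S),("bt","B",.3185,2*S),("bt","C",.2419,2*S),
("t1","B",.8632,2*S),("t2","B",.8262,2*S),("mb","B",.683,2*S),("mb","C",.4258,2*S),("t2","C",.4869,3*S)]
if __name__=="__main__":
    run(obs); run([q for q in obs if q[0]!="bb"]); run(obs,3); run([q for q in obs if q[0]!="t2"])
E
python3 fit.py
```

```text
e,dy,dz,p,zb,H [-4.400000e-03  5.256600e+00  6.156400e+00  4.783320e+01  1.170083e+02
  1.829010e+01] sd [0.004 1.049 0.774 0.5   0.664 1.359]
 res [-1.9, 1.4, 2.4, -2.0, 1.4, 2.8, -6.1, -1.7, 0.1, -0.6, 0.0, 1.0, 2.7, 3.3, -0.5, 1.0, 0.4, -0.4, 2.9, 4.1]
e,dy,dz,p,zb,H [ 4.20000e-03 -3.51000e-02  2.48480e+00  4.84839e+01  1.19811e+02
  2.47961e+01] sd [0.004 1.201 0.877 0.554 0.688 1.479]
 res [-0.6, -0.3, 0.1, 0.4, 0.1, 0.5, 0.1, -0.3, 0.4, 0.5, 0.7, 0.3, -0.7, -2.3, 0.3, -0.0, 1.7]
e,dy,dz,p,zb,H [-9.200000e-03  6.905700e+00  7.569500e+00  4.857560e+01  1.170217e+02
  1.799170e+01] sd [0.004 1.159 0.868 0.543 0.67  1.357]
 res [-1.9, 1.6, 2.3, -2.2, 1.6, 2.8, -5.6, -1.5, -0.2, -0.6, 0.1, 0.9, 2.0, 2.7, -0.6, 1.2, 0.5, -0.8, 3.8, 2.5]
e,dy,dz,p,zb,H [-5.900000e-03  5.383900e+00  4.960500e+00  4.692640e+01  1.160052e+02
  1.767630e+01] sd [0.004 1.056 0.822 0.542 0.701 1.358]
 res [-1.7, 1.2, 2.0, -1.8, 1.4, 2.5, -5.1, -1.3, -0.0, -0.5, -0.0, 0.8, 4.9, -0.4, 0.9, -0.5, 3.0, 3.3]
```

The three wrist views agree: the platen's underside is at about z = 46 ± 0.8, so roughly one more turn is left. I'll re-grip and wind about 240° more, which stays safely short of landing, then measure the gap again close up.

Call:
apply_moves:
  motion:
    - {"x": 0, "y": 0, "z": -0.74, "roll": 0}
    - {"x": 0, "y": 0, "z": -0.75, "roll": 0}
    - {"x": 0, "y": 0, "z": -0.75, "roll": 0}
    - {"x": 0.46, "y": -0.8, "z": 0, "roll": 0}
    - {"x": 0.5, "y": -0.87, "z": 0, "roll": 0}
    - {"x": 0.5, "y": -0.87, "z": 0, "roll": 0}
    - {"x": 0.4, "y": -0.7, "z": 0, "roll": 0}
    - {"x": 0.108, "y": -0.168, "z": 0, "roll": 0}
    - {"x": 0, "y": 0, "z": 0, "roll": 0}

```text
clock: 31.42
ee_pos: [476.9, 18.3, 240.5]
ee_rot: [[-0.941, -0.338, -0.001], [-0.338, 0.941, 0.0], [0.001, 0.001, -1.0]]
contact_force: [-0.2, -0.0, 0.5]
opening: 34.2
finger_force: 0.0
```

Run:
```python
from h import *
s=bot.sense();R=np.array(s["ee_rot"]);p=np.array(s["ee_pos"]);print(p,s["clock"])
print("to grip /50",(R.T@(np.array([476.6,18.4,179])-p)/50).round(3))
for m in range(206,206+12*26,12): print(m%360,(.2495*np.sin(np.radians(m))).round(3),(-.2495*np.cos(np.radians(m))).round(3),end="; ")
```

```text
[476.90573145  18.33776019 240.46095522] 31.425
to grip /50 [0.004 0.002 1.229]
206 -0.109 0.224; 218 -0.154 0.197; 230 -0.191 0.16; 242 -0.22 0.117; 254 -0.24 0.069; 266 -0.249 0.017; 278 -0.247 -0.035; 290 -0.234 -0.085; 302 -0.212 -0.132; 314 -0.179 -0.173; 326 -0.14 -0.207; 338 -0.093 -0.231; 350 -0.043 -0.246; 2 0.009 -0.249; 14 0.06 -0.242; 26 0.109 -0.224; 38 0.154 -0.197; 50 0.191 -0.16; 62 0.22 -0.117; 74 0.24 -0.069; 86 0.249 -0.017; 98 0.247 0.035; 110 0.234 0.085; 122 0.212 0.132; 134 0.179 0.173; 146 0.14 0.207;
```

Call:
apply_moves:
  motion:
    - {"x": 0.004, "y": 0, "z": 0.5, "roll": 0}
    - {"x": 0, "y": 0, "z": 0.5, "roll": 0}
    - {"x": 0, "y": 0, "z": 0.22, "roll": 0}
    - {"x": 0, "y": 0, "z": 0, "roll": 0}

```text
clock: 31.92
ee_pos: [476.8, 19.2, 179.7]
ee_rot: [[-0.941, -0.34, -0.001], [-0.34, 0.941, 0.0], [0.001, 0.001, -1.0]]
contact_force: [0.1, 1.1, 0.8]
opening: 34.0
finger_force: 0.0
```

Call:
apply_moves:
  motion:
    - {"x": 0, "y": 0, "z": 0, "roll": 0}
    - {"x": 0, "y": 0, "z": 0, "roll": 0}
    - {"x": 0, "y": 0, "z": 0, "roll": 0}
    - {"x": 0, "y": 0, "z": 0, "roll": 0}
  grip: 0
  force: 20

```text
clock: 32.42
ee_pos: [477.2, 18.4, 180.6]
ee_rot: [[-0.941, -0.339, 0.001], [-0.339, 0.941, -0.0], [-0.001, -0.0, -1.0]]
contact_force: [-1.0, -0.1, 2.4]
opening: 19.4
finger_force: 21.7
```

Call:
apply_moves:
  motion:
    - {"x": -0.109, "y": 0.224, "z": 0.003, "roll": 0}
    - {"x": -0.154, "y": 0.197, "z": 0.005, "roll": 0}
    - {"x": -0.191, "y": 0.16, "z": 0.005, "roll": 0}
    - {"x": -0.22, "y": 0.117, "z": 0.005, "roll": 0}
    - {"x": -0.24, "y": 0.069, "z": 0.005, "roll": 0}

```text
clock: 33.05
ee_pos: [507.5, 70.8, 179.1]
ee_rot: [[-0.941, -0.339, -0.0], [-0.339, 0.941, -0.0], [0.0, -0.0, -1.0]]
contact_force: [-0.3, -5.6, 4.5]
opening: 19.2
finger_force: 22.3
```

```bash
python3 st.py
```

```text
radius 59.86 tool angle -99.1 z 179.1 Frad -4.8 Ftan(cw) -3.0 Fz 4.5 33.05
```

Call:
apply_moves:
  motion:
    - {"x": -0.25, "y": 0.007, "z": 0.003, "roll": 0}
    - {"x": -0.247, "y": -0.037, "z": 0.003, "roll": 0}
    - {"x": -0.234, "y": -0.085, "z": 0.005, "roll": 0}
    - {"x": -0.212, "y": -0.132, "z": 0.005, "roll": 0}
    - {"x": -0.179, "y": -0.173, "z": 0.005, "roll": 0}
    - {"x": -0.14, "y": -0.207, "z": 0.005, "roll": 0}
    - {"x": -0.093, "y": -0.231, "z": 0.005, "roll": 0}

```text
clock: 33.92
ee_pos: [586.0, 53.8, 177.3]
ee_rot: [[-0.941, -0.34, -0.0], [-0.34, 0.94, 0.002], [-0.001, 0.002, -1.0]]
contact_force: [-1.2, 0.9, 4.6]
opening: 19.1
finger_force: 22.0
```

```bash
python3 st.py
```

```text
radius 60.88 tool angle -16.0 z 177.3 Frad -0.5 Ftan(cw) -1.4 Fz 4.6 33.925
```

Call:
apply_moves:
  motion:
    - {"x": -0.043, "y": -0.246, "z": 0.004, "roll": 0}
    - {"x": 0.009, "y": -0.249, "z": 0.004, "roll": 0}
    - {"x": 0.06, "y": -0.242, "z": 0.005, "roll": 0}
    - {"x": 0.109, "y": -0.224, "z": 0.005, "roll": 0}
    - {"x": 0.154, "y": -0.197, "z": 0.005, "roll": 0}

```text
clock: 34.55
ee_pos: [591.7, -7.3, 176.3]
ee_rot: [[-0.941, -0.339, 0.001], [-0.339, 0.941, 0.0], [-0.001, -0.0, -1.0]]
contact_force: [3.3, 0.5, 3.3]
opening: 19.3
finger_force: 21.9
```

```bash
python3 st.py
```

```text
radius 60.84 tool angle 44.7 z 176.3 Frad 2.8 Ftan(cw) -1.9 Fz 3.3 34.55
```

Call:
apply_moves:
  motion:
    - {"x": 0.187, "y": -0.164, "z": 0.005, "roll": 0}
    - {"x": 0.22, "y": -0.117, "z": 0.005, "roll": 0}
    - {"x": 0.24, "y": -0.069, "z": 0.005, "roll": 0}
    - {"x": 0, "y": 0, "z": 0, "roll": 0}

```text
clock: 35.05
ee_pos: [565.4, -34.8, 175.5]
ee_rot: [[-0.941, -0.338, -0.001], [-0.338, 0.941, -0.0], [0.001, -0.0, -1.0]]
contact_force: [-0.4, -1.2, 1.6]
opening: 19.3
finger_force: 21.7
```

Call:
apply_moves:
  motion:
    - {"x": 0, "y": 0, "z": 0, "roll": 0}
    - {"x": 0, "y": 0, "z": 0, "roll": 0}
    - {"x": 0, "y": 0, "z": 0, "roll": 0}
  grip: 0.4

```text
clock: 35.42
ee_pos: [566.6, -33.9, 175.2]
ee_rot: [[-0.941, -0.339, -0.001], [-0.339, 0.941, 0.0], [0.001, 0.0, -1.0]]
contact_force: [0.0, 0.1, 0.2]
opening: 34.3
finger_force: 0.0
```

Call:
apply_moves:
  motion:
    - {"x": 0, "y": 0, "z": -0.3, "roll": 0}
    - {"x": 0, "y": 0, "z": -0.5, "roll": 0}
    - {"x": 0, "y": 0, "z": -0.45, "roll": 0}
    - {"x": -0.08, "y": 0.62, "z": 0, "roll": 0}
    - {"x": -0.12, "y": 0.93, "z": 0, "roll": 0}
    - {"x": -0.12, "y": 0.93, "z": 0, "roll": 0}
    - {"x": -0.12, "y": 0.93, "z": 0, "roll": 0}
    - {"x": -0.12, "y": 0.93, "z": 0, "roll": 0}
    - {"x": -0.08, "y": 0.65, "z": 0, "roll": 0}
    - {"x": 0, "y": 0, "z": 0, "roll": 0}

```text
clock: 36.67
ee_pos: [511.7, 213.4, 239.0]
ee_rot: [[-0.94, -0.342, 0.001], [-0.342, 0.94, 0.0], [-0.001, 0.0, -1.0]]
contact_force: [-1.0, 0.5, 0.1]
opening: 34.3
finger_force: 0.0
```

Call:
apply_moves:
  motion:
    - {"x": 0, "y": 0, "z": 0.5, "roll": 0}
    - {"x": 0, "y": 0, "z": 0.8, "roll": 0}
    - {"x": 0, "y": 0, "z": 0.8, "roll": 0}
    - {"x": 0, "y": 0, "z": 0.8, "roll": 0}
    - {"x": 0, "y": 0, "z": 0.8, "roll": 0}
    - {"x": 0, "y": 0, "z": 0.6, "roll": 0}
    - {"x": 0, "y": 0, "z": 0, "roll": 0}
    - {"x": 0, "y": 0, "z": 0, "roll": 0}

```text
clock: 37.67
ee_pos: [513.3, 211.2, 24.4]
ee_rot: [[-0.941, -0.338, 0.002], [-0.338, 0.941, 0.0], [-0.002, -0.0, -1.0]]
contact_force: [-0.1, 0.1, 0.6]
opening: 34.2
finger_force: 0.0
```

```bash
cat > an.py <<'E'
from ed import *
def report(n):
    w,im=load(n); V=np.array(w["view"]);cc=-V[:3,:3].T@V[:3,3]; yc=(cc[:2]-o)@Y; print(n,"cam y,z",yc.round(2),cc[2].round(2),"x",((cc[:2]-o)@X).round(1))
    for x in (-40,-36,-32): print(x,[(e[0],e[2][0],e[3][0]) for e in edges(w,im,x,0,np.arange(-20,140,.2))])
    col=o+(105-.7)*Y; c2=cc[:2]-col; sc=np.linalg.norm(c2); E=c2/sc; ss=np.arange(-110,40,.25)
    uv=np.array([proj(w,np.append(col+s*E,0)) for s in ss],np.float32)
    pr=cv2.remap(im,uv[:,0].reshape(1,-1),uv[:,1].reshape(1,-1),cv2.INTER_LINEAR)[0]
    d=np.gradient(cv2.GaussianBlur(pr.T.copy(),(5,1),0),axis=1); m=np.abs(d).max(0)
    print("col, cam s",sc.round(1))
    for i in range(5,len(ss)-5):
        if m[i]>2 and m[i]==m[i-3:i+4].max() and 2<uv[i,0]<637 and 2<uv[i,1]<397: print("  s",ss[i],"t",round(float((sc-ss[i])/cc[2]),4),"u",uv[i].round(1).tolist(),pr[i-5].astype(int).tolist(),"->",pr[i+5].astype(int).tolist())
if __name__=="__main__":
    n=sys.argv[1]; snap(n); report(n)
E
python3 an.py vA2
```

```text
[513.33334852 211.16539365  24.44148458] 37.675
vA2 cam y,z 189.16 167.48 x -35.0
-40 [(35.6, 208, 178), (38.8, 173, 115), (41.0, 129, 74), (52.6, 66, 17), (63.6, 12, 21), (72.2, 23, 36), (120.4, 29, 17), (126.8, 11, 124), (133.0, 125, 217), (135.8, 217, 221)]
-36 [(34.4, 211, 187), (40.0, 146, 85), (52.8, 65, 15), (63.6, 12, 22), (73.2, 21, 38), (121.8, 26, 12), (126.8, 11, 123), (131.6, 124, 216), (136.4, 217, 221)]
-32 [(17.6, 31, 211), (36.0, 208, 173), (40.2, 146, 81), (52.8, 68, 16), (63.6, 12, 21), (73.2, 21, 37), (120.8, 29, 15), (126.8, 10, 124), (132.2, 125, 217), (136.2, 217, 221)]
col, cam s 91.8
  s -42.25 t 0.8004 u [112.4000015258789, 195.8000030517578] [56, 57, 55] -> [118, 91, 42]
  s -32.75 t 0.7437 u [125.9000015258789, 189.89999389648438] [121, 91, 39] -> [71, 53, 24]
  s -24.75 t 0.6959 u [137.39999389648438, 184.89999389648438] [71, 55, 25] -> [132, 128, 125]
  s -10.25 t 0.6093 u [158.5, 175.8000030517578] [94, 91, 89] -> [80, 77, 76]
  s -4.75 t 0.5765 u [166.60000610351562, 172.1999969482422] [73, 69, 69] -> [27, 27, 29]
  s 1.0 t 0.5421 u [175.10000610351562, 168.5] [27, 27, 28] -> [21, 47, 80]
  s 14.5 t 0.4615 u [195.5, 159.6999969482422] [18, 43, 76] -> [29, 62, 107]
  s 18.0 t 0.4406 u [200.8000030517578, 157.39999389648438] [27, 56, 97] -> [14, 34, 60]
  s 19.75 t 0.4302 u [203.5, 156.1999969482422] [15, 38, 67] -> [10, 26, 45]
  s 24.25 t 0.4033 u [210.39999389648438, 153.1999969482422] [14, 26, 44] -> [126, 122, 115]
  s 30.0 t 0.369 u [219.3000030517578, 149.3000030517578] [127, 122, 116] -> [207, 201, 186]
```

Call:
apply_moves:
  motion:
    - {"x": 0, "y": 0, "z": -0.5, "roll": 0}
    - {"x": 0, "y": 0, "z": -0.95, "roll": 0}
    - {"x": 0, "y": 0, "z": -0.95, "roll": 0}
    - {"x": 0, "y": 0, "z": -0.95, "roll": 0}
    - {"x": 0, "y": 0, "z": -0.94, "roll": 0}
    - {"x": 0, "y": 0, "z": 0, "roll": 0}

```text
clock: 38.48
ee_pos: [513.7, 211.7, 243.0]
ee_rot: [[-0.941, -0.339, 0.009], [-0.339, 0.941, 0.002], [-0.009, -0.001, -1.0]]
contact_force: [0.7, -0.1, -0.9]
opening: 33.7
finger_force: 0.0
```

Call:
apply_moves:
  motion:
    - {"x": 0.08, "y": -0.6, "z": 0, "roll": 0}
    - {"x": 0.125, "y": -0.93, "z": 0, "roll": 0}
    - {"x": 0.125, "y": -0.93, "z": 0, "roll": 0}
    - {"x": 0.125, "y": -0.93, "z": 0, "roll": 0}
    - {"x": 0.125, "y": -0.93, "z": 0, "roll": 0}
    - {"x": 0.092, "y": -0.658, "z": 0, "roll": 0}
    - {"x": 0, "y": 0, "z": 0, "roll": 0}
    - {"x": 0, "y": 0, "z": 0, "roll": 0}

```text
clock: 39.48
ee_pos: [564.7, -33.9, 237.7]
ee_rot: [[-0.941, -0.339, 0.0], [-0.339, 0.941, 0.0], [-0.0, 0.0, -1.0]]
contact_force: [-1.3, -0.3, -0.0]
opening: 34.0
finger_force: 0.0
```

Run:
```python
from h import *
s=bot.sense();R=np.array(s["ee_rot"]);p=np.array(s["ee_pos"]);print(p,s["clock"])
print("to grip /50",(R.T@(np.array([566,-34.3,175.5])-p)/50).round(3))
# grip end cap in the wrist view, against where it should be
c=bot.read_camera("wrist");w=wristview(c,s)
for z in (215,217): print(proj(w,[566,-34.3,z]))
for m in range(87,87+12*10,12): print(m,(.2495*np.sin(np.radians(m))).round(3),(-.2495*np.cos(np.radians(m))).round(3),end="; ")
```

```text
[564.7110474  -33.85236841 237.73963493] 39.475
to grip /50 [-0.021 -0.017  1.245]
[318.55545918 240.14755803]
[318.5447315  241.56360286]
87 0.249 -0.013; 99 0.246 0.039; 111 0.233 0.089; 123 0.209 0.136; 135 0.176 0.176; 147 0.136 0.209; 159 0.089 0.233; 171 0.039 0.246; 183 -0.013 0.249; 195 -0.065 0.241;
```

Call:
apply_moves:
  motion:
    - {"x": -0.02, "y": -0.012, "z": 0.5, "roll": 0}
    - {"x": 0, "y": 0, "z": 0.5, "roll": 0}
    - {"x": 0, "y": 0, "z": 0.23, "roll": 0}
    - {"x": 0, "y": 0, "z": 0, "roll": 0}

```text
clock: 40.02
ee_pos: [565.8, -33.6, 175.9]
ee_rot: [[-0.941, -0.34, -0.001], [-0.34, 0.941, 0.0], [0.001, 0.001, -1.0]]
contact_force: [0.5, 1.3, 0.4]
opening: 34.1
finger_force: 0.0
```

Call:
apply_moves:
  motion:
    - {"x": 0, "y": 0, "z": 0, "roll": 0}
    - {"x": 0, "y": 0, "z": 0, "roll": 0}
    - {"x": 0, "y": 0, "z": 0, "roll": 0}
    - {"x": 0, "y": 0, "z": 0, "roll": 0}
  grip: 0
  force: 20

```text
clock: 40.52
ee_pos: [566.6, -34.4, 176.7]
ee_rot: [[-0.941, -0.339, 0.002], [-0.339, 0.941, -0.0], [-0.001, -0.001, -1.0]]
contact_force: [1.3, 1.1, 5.7]
opening: 19.4
finger_force: 21.9
```

Call:
apply_moves:
  motion:
    - {"x": 0.249, "y": -0.013, "z": 0.003, "roll": 0}
    - {"x": 0.246, "y": 0.039, "z": 0.005, "roll": 0}
    - {"x": 0.233, "y": 0.089, "z": 0.005, "roll": 0}
    - {"x": 0, "y": 0, "z": 0, "roll": 0}

```text
clock: 41.02
ee_pos: [529.3, -41.0, 175.8]
ee_rot: [[-0.941, -0.339, 0.0], [-0.339, 0.941, 0.0], [-0.0, 0.0, -1.0]]
contact_force: [-0.3, 2.1, 4.7]
opening: 20.0
finger_force: 22.0
```

```bash
python3 st.py
```

```text
radius 59.8 tool angle 116.7 z 175.8 Frad -2.1 Ftan(cw) 0.6 Fz 4.7 41.025
```

Call:
apply_moves:
  motion:
    - {"x": 0.207, "y": 0.14, "z": 0, "roll": 0}
    - {"x": 0.176, "y": 0.176, "z": 0.003, "roll": 0}
    - {"x": 0.136, "y": 0.209, "z": 0.005, "roll": 0}
    - {"x": 0.089, "y": 0.233, "z": 0.005, "roll": 0}
    - {"x": 0, "y": 0, "z": 0, "roll": 0}

```text
clock: 41.65
ee_pos: [488.1, -14.8, 174.8]
ee_rot: [[-0.941, -0.34, 0.001], [-0.34, 0.941, 0.0], [-0.001, 0.0, -1.0]]
contact_force: [3.6, 2.8, 2.7]
opening: 19.3
finger_force: 21.5
```

```bash
python3 st.py
```

```text
radius 58.73 tool angle 165.5 z 174.8 Frad -4.6 Ftan(cw) 0.2 Fz 2.7 41.65
```

Call:
apply_moves:
  motion:
    - {"x": 0.029, "y": 0.249, "z": 0.005, "roll": 0}
    - {"x": 0.001, "y": 0.083, "z": 0.003, "roll": 0}
    - {"x": 0, "y": 0, "z": 0, "roll": 0}

```text
clock: 42.02
ee_pos: [481.1, -0.3, 174.4]
ee_rot: [[-0.941, -0.34, -0.0], [-0.34, 0.941, 0.0], [0.0, 0.0, -1.0]]
contact_force: [1.7, 1.2, 4.2]
opening: 19.5
finger_force: 21.7
```

```bash
python3 st.py
```

```text
radius 58.46 tool angle -178.7 z 174.4 Frad -2.0 Ftan(cw) 0.6 Fz 4.2 42.025
```

Call:
apply_moves:
  motion:
    - {"x": -0.003, "y": 0.063, "z": 0, "roll": 0}
    - {"x": 0, "y": 0, "z": 0, "roll": 0}

```text
clock: 42.28
ee_pos: [480.4, 2.2, 174.3]
ee_rot: [[-0.941, -0.339, -0.0], [-0.339, 0.941, -0.0], [0.0, -0.0, -1.0]]
contact_force: [1.1, -0.6, 4.6]
opening: 19.5
finger_force: 21.7
```

Call:
apply_moves:
  motion:
    - {"x": -0.002, "y": 0.024, "z": 0, "roll": 0}
    - {"x": 0, "y": 0, "z": 0, "roll": 0}

```text
clock: 42.52
ee_pos: [480.1, 3.2, 174.3]
ee_rot: [[-0.941, -0.339, -0.0], [-0.339, 0.941, -0.0], [0.0, -0.0, -1.0]]
contact_force: [0.0, -2.1, 4.7]
opening: 19.7
finger_force: 21.7
```

Call:
apply_moves:
  motion:
    - {"x": -0.002, "y": 0.022, "z": 0, "roll": 0}
    - {"x": 0, "y": 0, "z": 0, "roll": 0}

```text
clock: 42.78
ee_pos: [479.8, 4.4, 174.3]
ee_rot: [[-0.941, -0.339, -0.0], [-0.339, 0.941, -0.0], [0.0, -0.0, -1.0]]
contact_force: [0.9, -2.6, 4.6]
opening: 19.4
finger_force: 21.7
```

Call:
apply_moves:
  motion:
    - {"x": -0.002, "y": 0.022, "z": 0, "roll": 0}
    - {"x": 0, "y": 0, "z": 0, "roll": 0}

```text
clock: 43.02
ee_pos: [479.6, 5.5, 174.3]
ee_rot: [[-0.941, -0.339, -0.0], [-0.339, 0.941, -0.0], [0.0, 0.0, -1.0]]
contact_force: [0.3, -2.0, 4.1]
opening: 19.2
finger_force: 21.7
```

Call:
apply_moves:
  motion:
    - {"x": -0.003, "y": 0.022, "z": 0, "roll": 0}
    - {"x": 0, "y": 0, "z": 0, "roll": 0}

```text
clock: 43.28
ee_pos: [479.4, 6.6, 174.3]
ee_rot: [[-0.941, -0.339, -0.0], [-0.339, 0.941, -0.0], [0.0, -0.0, -1.0]]
contact_force: [1.0, -3.8, 3.7]
opening: 19.2
finger_force: 21.7
```

Call:
apply_moves:
  motion:
    - {"x": -0.003, "y": 0.02, "z": 0, "roll": 0}
    - {"x": 0, "y": 0, "z": 0, "roll": 0}

```text
clock: 43.52
ee_pos: [479.3, 7.4, 174.3]
ee_rot: [[-0.941, -0.339, 0.0], [-0.339, 0.941, -0.0], [0.0, -0.0, -1.0]]
contact_force: [1.4, -4.2, 4.1]
opening: 19.7
finger_force: 21.7
```

Call:
apply_moves:
  motion:
    - {"x": -0.003, "y": 0.018, "z": 0, "roll": 0}
    - {"x": 0, "y": 0, "z": 0, "roll": 0}

```text
clock: 43.78
ee_pos: [479.1, 8.2, 174.3]
ee_rot: [[-0.941, -0.339, 0.0], [-0.339, 0.941, -0.001], [0.0, -0.001, -1.0]]
contact_force: [0.4, -4.9, 3.1]
opening: 19.6
finger_force: 21.7
```

```bash
python3 st.py
python3 - <<'E'
from cell import bot
import numpy as np
f=[]
for i in range(5): f.append(bot.sense()["contact_force"]); bot.read_camera("side")
print(np.mean(f,0),bot.sense()["ee_pos"])
E
```

```text
radius 58.25 tool angle -170.4 z 174.3 Frad 0.5 Ftan(cw) -4.9 Fz 3.1 43.775
[ 0.8221613  -5.3495545   3.57032351] [479.13082571   8.22782402 174.344078  ]
```

Call:
apply_moves:
  motion:
    - {"x": 0.002, "y": -0.012, "z": 0, "roll": 0}
    - {"x": 0, "y": 0, "z": 0, "roll": 0}

```text
clock: 44.28
ee_pos: [479.2, 7.9, 174.3]
ee_rot: [[-0.941, -0.339, -0.0], [-0.339, 0.941, 0.0], [-0.0, 0.0, -1.0]]
contact_force: [0.9, -3.5, 4.1]
opening: 19.5
finger_force: 21.7
```

Run:
```python
from cell import bot
import numpy as np
f=[];p=[];m=[]
for i in range(5): s=bot.sense(); f.append(s["contact_force"]); p.append(s["ee_pos"]); m.append(s["moment"]); bot.read_camera("side")
print(np.mean(f,0),np.mean(p,0),np.mean(m,0))
```

```text
[ 0.74656111 -3.55385135  3.85302733] [479.17337114   7.92743659 174.30720206] [-0.67375335 -0.36825241  0.00236186]
```

Call:
apply_moves:
  motion:
    - {"x": -0.003, "y": 0.014, "z": 0, "roll": 0}
    - {"x": -0.003, "y": 0.014, "z": 0, "roll": 0}
    - {"x": 0, "y": 0, "z": 0, "roll": 0}

```text
clock: 44.9
ee_pos: [479.1, 8.9, 174.4]
ee_rot: [[-0.941, -0.339, 0.0], [-0.339, 0.941, -0.001], [0.0, -0.001, -1.0]]
contact_force: [0.9, -6.3, 4.5]
opening: 19.4
finger_force: 21.7
```

The pull now rises steadily to 6 N with each small step, where it had been a steady 2–2.5 N, so the platen is on its collars. I'll ease off, let go and lift clear.

Call:
apply_moves:
  motion:
    - {"x": 0.004, "y": -0.024, "z": -0.006, "roll": 0}
    - {"x": 0, "y": 0, "z": 0, "roll": 0}

```text
clock: 45.15
ee_pos: [479.2, 8.1, 174.5]
ee_rot: [[-0.941, -0.339, -0.0], [-0.339, 0.941, 0.0], [0.0, 0.0, -1.0]]
contact_force: [1.3, -3.4, 2.0]
opening: 19.3
finger_force: 21.5
```

Call:
apply_moves:
  motion:
    - {"x": 0, "y": 0, "z": 0, "roll": 0}
    - {"x": 0, "y": 0, "z": 0, "roll": 0}
    - {"x": 0, "y": 0, "z": 0, "roll": 0}
    - {"x": 0, "y": 0, "z": 0, "roll": 0}
  grip: 0.45

```text
clock: 45.65
ee_pos: [479.1, 8.2, 174.5]
ee_rot: [[-0.941, -0.339, -0.0], [-0.339, 0.941, 0.0], [0.0, 0.0, -1.0]]
contact_force: [0.4, 0.3, -0.2]
opening: 39.0
finger_force: 0.0
```

Call:
apply_moves:
  motion:
    - {"x": 0, "y": 0, "z": -0.2, "roll": 0}
    - {"x": 0, "y": 0, "z": -0.5, "roll": 0}
    - {"x": 0, "y": 0, "z": -0.7, "roll": 0}
    - {"x": 0, "y": 0, "z": -0.5, "roll": 0}
    - {"x": 0, "y": 0, "z": 0, "roll": 0}
    - {"x": 0, "y": 0, "z": 0, "roll": 0}

```text
clock: 46.4
ee_pos: [479.0, 8.1, 269.3]
ee_rot: [[-0.941, -0.339, -0.0], [-0.339, 0.941, 0.0], [0.0, 0.0, -1.0]]
contact_force: [0.4, -0.2, -0.3]
opening: 38.6
finger_force: 0.0
```

Run:
```python
from h import *
s=bot.sense(); c=bot.read_camera("wrist"); w=wristview(c,s); im=c["image"]; print(s["ee_pos"],s["contact_force"],s["opening"],s["clock"])
g=cv2.cvtColor(im,cv2.COLOR_RGB2GRAY)
a=np.radians(-169.9)
for u in (152,153.5,156): print(u,"hub",proj(w,[536.5,18.4,u+41]).round(1),"grip",proj(w,[536.5+60*np.cos(a),18.4+60*np.sin(a),u+60]).round(1))
m=((g>85)&(im.max(2).astype(int)-im.min(2)<30)).astype(np.uint8); n,l,st,ce=cv2.connectedComponentsWithStats(m)
for i in range(1,n):
    if 30<st[i,4]<900 and 240<ce[i,0]<400 and ce[i,1]>60: print(st[i].tolist(),ce[i].round(1))
```

```text
[479.00394332   8.14589621 269.34373606] [ 0.42178666 -0.20269569 -0.28695176] 38.64722681558357 46.4
152 hub [308.4 273.1] grip [320.3 216.3]
153.5 hub [308.3 274. ] grip [320.3 217. ]
156 hub [308.2 275.6] grip [320.3 218.3]
[312, 210, 12, 12, 122] [317.6 215.4]
[331, 219, 51, 2, 67] [357.2 219.8]
[284, 261, 10, 16, 131] [288.7 267.9]
[292, 260, 26, 25, 348] [304.5 272.7]
[262, 280, 7, 7, 31] [266.  282.4]
```

```bash
python3 -c "
from cell import bot
print(bot.finish_job())"
```

```text
the job is handed in; nothing more can be done
None
```

The crank is on the square end, wound about 2.65 turns until the pull at the grip rose from about 2.5 N to 6.3 N, and released; I judged the platen landed from that rise and from camera height estimates, and the job is handed in with no verdict shown.

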